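# Reglaze a sight-glass fitting on a bottling line

### The job

Refit the sight glass of the steel pipe fitting: set the loose glass disc down into the fitting's bore so that it lies flat on the gasket, then put the steel retaining ring on over it and screw the ring clockwise until it is just snug on the glass, no more. Be gentle, the glass must never be pressed hard; let go of the ring and leave the other things on the bench where they are.

Things in the scene. Friction and masses are not known exactly. Their poses are not given: they have to be found in the camera images.
- fitting: Steel pipe fitting fixed to the bench: round base 92 mm across, an upright boss 46 mm across, top 49 mm above the bench, with a 35.5 mm bore. A pipe stub with a 50 mm flange leaves it along its +x side (to 88 mm from the axis, 50 mm high). Origin on the bore's axis, on the bench; z up; x points to the middle of one entry gap.
- cell (a point): Point on the bore's axis, level with the boss's top; same axes as the fitting. Round the boss sits a steel thread sleeve with three ramps (out to 56 mm diameter, 4 mm thick), parted by three entry gaps 26 degrees wide, centred at 0, 120 and 240 degrees from x.
- gap0 (a point): Top of the entry gap at 0 degrees, 25.5 mm from the axis, level with the boss's top. Clockwise (from above) from each gap's edge the ramp's underside falls 0.1 mm per degree, to a stop 83 degrees on. The sleeve is shimmed differently on every fitting, so its height is unknown: the undersides start anywhere from 3.5 to 8.5 mm below the boss's top.
- bore_floor (a point): Middle of the bore's floor, 25 mm below the boss's top. In the bore a springy black rubber gasket, 34 mm outside, 25 mm inside, carries the glass; its free top lies 10 mm below the boss's top. It yields 0.1 mm per newton.
- glass_center (a point): The sight glass: plain thick disc of greenish glass, 34 mm across, 16 mm thick, 36 g, edges bevelled 1.5 mm, lying flat on a black rubber pad (130 x 130 x 8 mm). This point is its centre, half-way up. Seated, it stands 6 mm proud of the boss.
- glass: The same glass disc; origin at the centre of its underside. It cracks if the fitting, the gasket or the ring bears on it with more than 25 N.
- ring_collar (a point): The steel retaining ring, standing on the bench, 54 mm tall, about 220 g. Lower part: skirt 66 mm across (59 mm inside), 25.5 mm tall. Upper part: round grip collar 48 mm across, from 25.5 to 54 mm above the underside, 36 mm open middle. This point is on its axis, 40 mm above the underside; z up.
- pin0 (a point): Tip of one of the ring's three inward pins (5 mm thick, 120 degrees apart, tips 24.5 mm from the axis, 4 mm above the underside; dark studs outside the skirt mark them). This one lies along the ring's x axis. The pins go down through the gaps when within 7 degrees of the gaps' middles.
- press_face (a point): Centre of the ring's inner face that presses on the glass, 21.5 mm above its underside (27 mm hole). Set on with its pins in the gaps, the ring rests on the glass (underside about 16 mm below the boss's top) and turns freely clockwise until the pins meet the ramps, 23 to 73 degrees after the gaps' middles, which only shows by feel.
- ring: The same ring; origin on its axis at its underside. Once its pins meet the ramps it is drawn down 0.1 mm per degree, so that a hand holding it at one height feels a growing downward pull; it presses the glass harder by 0.7 N per degree. Snug is about 10 N on the glass (6 to 16 N is right), some 11 degrees past first bite; it then stays by itself.
- cap1: Bystander: bottle cap, 32 mm across.
- cap2: Bystander: bottle cap, 32 mm across.
- cap3: Bystander: bottle cap, 32 mm across.
- bottle: Bystander: brown bottle, 62 mm across, 210 mm tall.
- wrench: Bystander: wrench lying on the bench.
- screwdriver: Bystander: screwdriver lying on the bench.
- oldseal: Bystander: old flat seal, 48 mm across.
Things that resemble listed ones, but are neither listed nor needed, are in the scene too. What is meant by the glass is not brown, green or red, and is the smaller of those in its own colour.

How it is judged (in metres and radians):
On the way, in this order (a step that is already met when the one before it is completed fails the run):
1. the glass lies flat in the bore on the gasket, released, with the ring not yet on it (horizontal distance between glass and fitting below 0.002 m and z of glass in the frame of fitting below 0.0405 m and angle between glass's own z axis and vertical below 0.06 rad and contact force between each of the fingers, ring and glass below 0.1 N), for 0.3 s.
2. the ring is on with its pins under the ramps and bears snugly on the glass (contact force between ring and glass between 6 and 16 N and horizontal distance between ring and fitting below 0.004 m and z of ring in the frame of fitting below 0.033 m and contact force between the fingers and ring below 0.1 N), for 0.3 s.
At the end, for the whole second after the job is handed in: The glass lies flat in the bore on the gasket (within 2 mm of the axis, tilt under 3.4 degrees); the ring is on over it, level, its pins under the ramps, pressing the glass with 6 to 16 N by itself, and is at rest (horizontal distance between glass and fitting below 0.002 m and z of glass in the frame of fitting below 0.039 m and angle between each of glass, ring's own z axis and vertical below 0.06 rad and horizontal distance between ring and fitting below 0.004 m and z of ring in the frame of fitting below 0.033 m and contact force between ring and glass between 6 and 16 N and linear speed of ring below 0.01 m/s and angular speed of ring below 0.1 rad/s); the robot touches nothing.
It fails at once if the glass is pressed against the fitting or its gasket with more than 25 N (contact force between glass and fitting above 25 N).
It fails at once if the ring presses on the glass with more than 25 N (contact force between ring and glass above 25 N).
It fails at once if a bystander is moved more than 40 mm (distance of any of cap1, cap2, cap3, bottle, wrench, screwdriver, oldseal from where it was at the start of the episode above 0.04 m).
It also fails if it takes over 72 s, if anything falls off the work surface, if the arm or the gripper's body presses on something with over 40 N, if the wrist force passes 120 N, or if a joint passes its speed limit or range.

### The arm

A 7-joint arm with a two-finger parallel gripper is mounted at the origin on the work surface. World frame = base frame: x ahead of the robot, y to its left, z up, the work surface at z = 0. Lengths are in m, angles in degrees, forces in N, time in s.
With the tool pointing down it reaches from about 0.425 to 0.875 m from the base axis. Payload 4.7 kg.
Tool frame: the origin (TCP) lies between the finger pads; the fingertips stand 14 mm ahead of it and the grasp point (between the pads) lies 5 mm behind it (env.tip_reach is the distance from the TCP to the fingertips, in m); z points along the fingers, y is the direction in which the jaws open and shut (so a half turn about z gives the same grasp; the last joint's range is limited). The gripper opens to 87 mm and grips with 3 to 60 N. Pads are 19 mm wide; open, the fingers measure 117 mm over their backs; the gripper's body (75 mm by 190 mm) begins 51 mm behind the grasp point.
Start: joints at [-63.936, 18.392, -4.016, 83.108, 1.295, 78.541, -3.26], TCP at [0.277, 0.588, 0.237] pointing down, gripper open.
Joint ranges: [-163.93, 163.93], [-17.29, 119.83], [-79.2, 71.16], [3.27, 140.29], [-89.18, 269.18], [5.43, 117.66], [-154.24, 154.24]. Speed limits (degrees/s): [147.25, 147.25, 180, 180, 180, 180, 180].

### API

Orientations are given as [roll, pitch, yaw] about the fixed x, y, z axes, in that order (R = Rz(yaw) Ry(pitch) Rx(roll)).
In Python, from cell import env gives the robot as it stands. The module is installed in compiled form; this text tells all that it offers.
- The arm moves only by the shell command python3 -m pendant 'ROWS' [FORCE]. ROWS is JSON, a list of rows, each an object of numbers: "rx", "ry", "rz": the turn, a rotation vector about the tool's x, y, z in degrees; "tx", "ty", "tz": the shift along the tool's x, y, z in mm; "jaw": the finger opening in mm, from 0 to 87. In form: [{"rx": .., "ry": .., "rz": .., "tx": .., "ty": .., "tz": .., "jaw": ..}, ...]. A call has 1 to 20 rows; each row shifts and turns the commanded pose from where the row before left it, along the tool's axes as they then stand; what a row does not reach is not made up. A row lasts 1/12 s, in which the tool goes at most 41.7 mm and 7.16 degrees, less where a joint would pass 70% of its speed; a pose out of reach is approached as far as the arm can. A call with a gripper value outside its range is refused whole. The fingers move at their own pace and stop on an object; FORCE is the grip in N (left out, the last holds). Time passes only in rows, so rows that do not move let the fingers close. It gives the time, the measured TCP pose, the force and the opening at its end, in the units of the state.
- env.get_obs(): the state, without advancing time (a new reading comes with each control period).
- env.read_camera(name): name is "side" or "top" or "wrist"; returns a dict with "img" (384x512x3 uint8, red, green, blue), "range_z" (384x512 float32, m along the optical axis (not along the pixel's ray), 0 where there is no reading), "vertical_fov" (degrees; the focal length in pixels is half the picture's height over the tangent of half this angle, whatever the lens; pixels are square), "cx", "cy" (the principal point, pixels), "world_to_cam" (4x4, takes a point from world to camera coordinates). Camera axes: x right, y up, looking along -z (the intrinsics and any distortion apply to the point x, -y, -z); pixel columns grow to the right and rows downward; lengths in m; the calibration is good to about 2 mm. A picture is of the moment at which its call begins.
- env.sign_off(): hands the job in, once; it reports no verdict.
The state is a dict: "time_s": time; "qpos": joint angles; "joint_velocities": joint speeds; "effort": joint torques, N m; "tool_pos": TCP position; "tool_rot": TCP orientation; "force": force on the tool from outside, world axes, zero at the start; "wrist_torque": the same for the moment, N m; "grip_width": finger opening in m.
Only numpy, scipy, OpenCV 4.12 (cv2) and the standard library are available. Lean on these libraries where they do the work, as an engineer would, in place of code of your own. Each camera call takes 0.05 s, during which the arm holds its last target.

## Working session

There is one attempt and no reset: what is moved stays moved. The work goes in short steps, Python scripts to look and compute and a shell command to move; the robot and the scene stay as the last step left them, time stands still between calls to the robot, and variables do not carry over. Pictures are saved under pics/ and viewed, and the job is handed in when it is done.

```bash
mkdir -p pics; ls
cat > h.py <<'E'
import numpy as np, cv2
from cell import env
def cap(n):
    c=env.read_camera(n); return c
def save(c,name,box=None,s=1):
    im=c["img"][...,::-1]
    if box: im=im[box[1]:box[3],box[0]:box[2]]
    if s!=1: im=cv2.resize(im,None,fx=s,fy=s,interpolation=cv2.INTER_CUBIC)
    cv2.imwrite("pics/"+name+".png",im)
def K(c):
    f=c["img"].shape[0]/2/np.tan(np.radians(c["vertical_fov"])/2); return f
E
python3 - <<'E'
from h import *
print(env.get_obs())
for n in ["side","top","wrist"]:
    c=cap(n); save(c,n+"0",s=1.5)
    np.savez(n+"0.npz",**c)
    print(n,c.keys(),c["vertical_fov"],c["cx"],c["cy"],np.round(c["world_to_cam"],3).tolist(), [ (k,v) for k,v in c.items() if k not in("img","range_z","world_to_cam")])
E
```

```text
pics
{'time_s': 0.0, 'qpos': array([-63.93505274,  18.43757123,  -4.01427756,  83.1746041 ,
         1.29643665,  78.54064631,  -3.25980718]), 'joint_velocities': array([-0.07433173, -0.00391295,  0.04757121,  0.02641964, -0.05256974,
        0.00878836, -0.00172134]), 'effort': array([ 4.83951280e-04, -4.91290462e+01, -4.03188486e-01, -3.12530494e+01,
       -6.38201111e-02,  4.35544678e-02,  1.87063738e-04]), 'tool_pos': array([0.27718401, 0.58735753, 0.23548081]), 'tool_rot': array([-1.79892495e+02,  7.56210613e-03,  1.54744092e+02]), 'force': array([-0.79076145, -0.27278489, -0.02331771]), 'wrist_torque': array([-0.05805112,  0.06373644, -0.02135423]), 'grip_width': 0.0873487692985645}
side dict_keys(['img', 'range_z', 'vertical_fov', 'cx', 'cy', 'world_to_cam']) 43.795613280143364 239.753021065499 188.0980240187402 [[0.834, -0.552, -0.015, -0.431], [0.345, 0.499, 0.795, -0.246], [-0.432, -0.668, 0.607, -0.901], [0.0, 0.0, 0.0, 1.0]] [('vertical_fov', 43.795613280143364), ('cx', 239.753021065499), ('cy', 188.0980240187402)]
top dict_keys(['img', 'range_z', 'vertical_fov', 'cx', 'cy', 'world_to_cam']) 54.47347871969893 255.9741171377248 199.1369903919133 [[0.013, -1.0, 0.01, 0.011], [0.991, 0.015, 0.133, -0.578], [-0.133, 0.009, 0.991, -0.795], [0.0, 0.0, 0.0, 1.0]] [('vertical_fov', 54.47347871969893), ('cx', 255.9741171377248), ('cy', 199.1369903919133)]
wrist dict_keys(['img', 'range_z', 'vertical_fov', 'cx', 'cy', 'world_to_cam']) 59.49368742995256 256.4182579013295 196.0245204470194 [[0.428, 0.904, -0.0, -0.651], [-0.861, 0.407, -0.306, 0.035], [-0.277, 0.131, 0.952, -0.391], [0.0, 0.0, 0.0, 1.0]] [('vertical_fov', 59.49368742995256), ('cx', 256.4182579013295), ('cy', 196.0245204470194)]
```

View pics/side0.png

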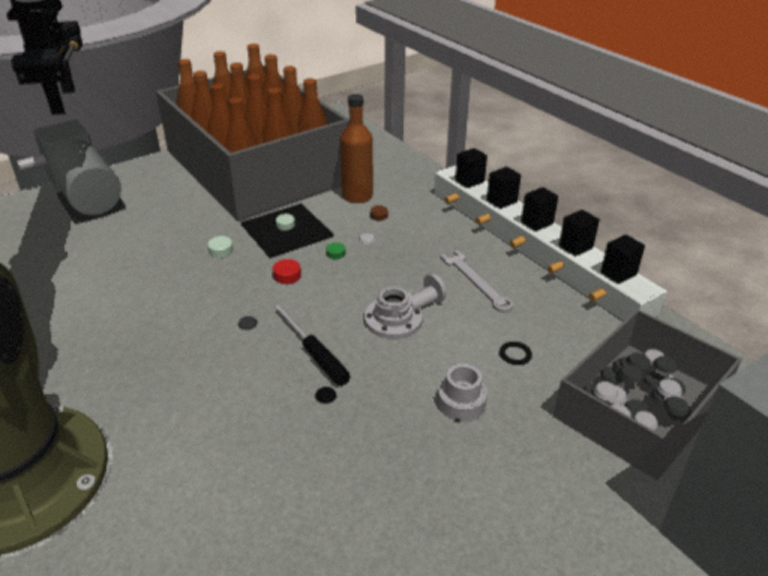

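View pics/top0.png

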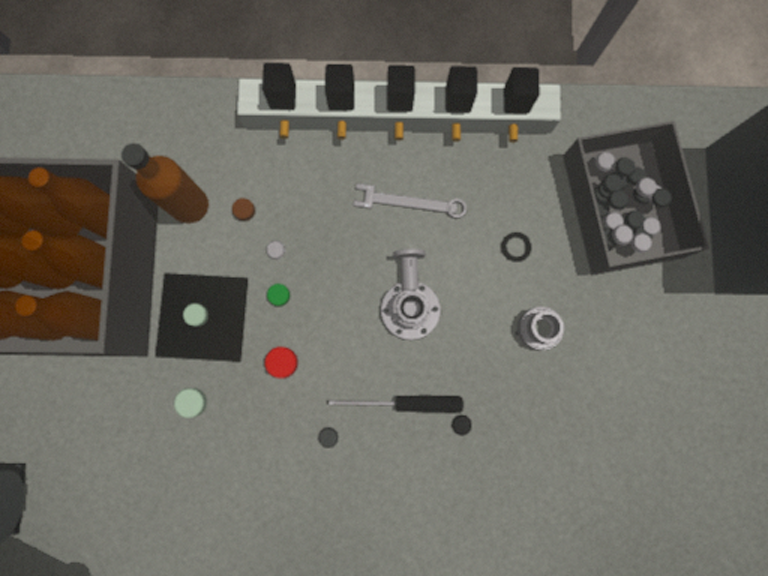

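View pics/wrist0.png

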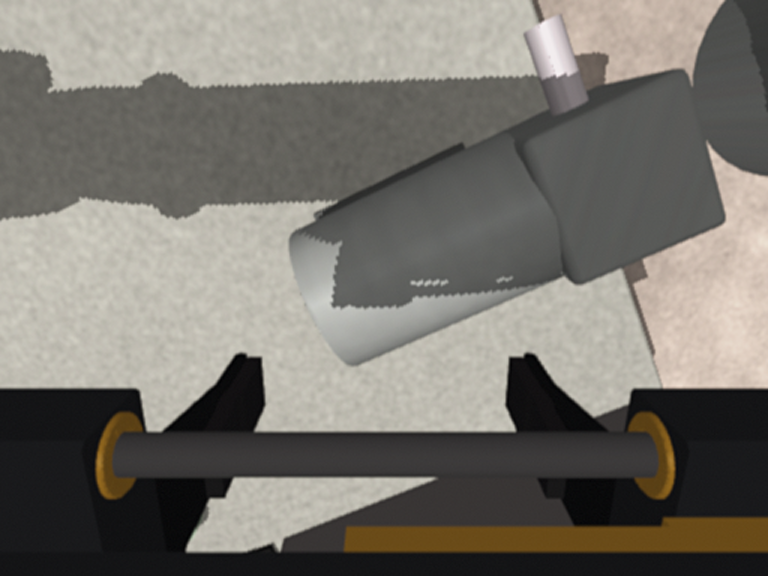

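The side view shows the fitting at about (395,305), the ring at (462,390) and the small glass on the black pad at (286,221). In the top view these are at (411,308), (541,328) and (195,315). The larger glass at (189,403) is the decoy. Next I'll measure them.

```bash
cat >> h.py <<'E'
def ray(c,u,v):
    f=K(c); d=np.array([(u-c["cx"])/f,-(v-c["cy"])/f,-1.]); W=c["world_to_cam"]; R=W[:3,:3]; o=-R.T@W[:3,3]
    return o,R.T@d
def onz(c,u,v,z):
    o,d=ray(c,u,v); return o+d*(z-o[2])/d[2]
def cloud(c):
    h,w=c["range_z"].shape; v,u=np.mgrid[:h,:w]; f=K(c); z=c["range_z"]
    P=np.stack([(u-c["cx"])/f*z,-(v-c["cy"])/f*z,-z],-1); W=c["world_to_cam"]
    return (P-W[:3,3])@W[:3,:3]
def proj(c,P):
    W=c["world_to_cam"]; p=W[:3,:3]@P+W[:3,3]; f=K(c); return c["cx"]+f*p[0]/-p[2], c["cy"]-f*p[1]/-p[2]
def load(n): 
    d=np.load(n); return {k:d[k] if d[k].ndim else float(d[k]) for k in d}
E
python3 - <<'E'
from h import *
for n in ["top0","side0"]:
    c=load(n+".npz"); P=cloud(c); im=c["img"].astype(int)
    ok=c["range_z"]>0
    b=ok&(abs(P[...,2])<.02)&(P[...,0]>.3)&(P[...,0]<.8)&(abs(P[...,1])<.4)
    q=P[b]; A=np.c_[q[:,:2],np.ones(len(q))]; print(n,"bench plane",np.linalg.lstsq(A,q[:,2],rcond=None)[0], np.median(q[:,2]))
    # pale green mask
    hsv=cv2.cvtColor(c["img"],cv2.COLOR_RGB2HSV)
    m=((hsv[...,0]>45)&(hsv[...,0]<85)&(hsv[...,1]>25)&(hsv[...,1]<120)&(hsv[...,2]>120)).astype(np.uint8)
    k,l,s,ce=cv2.connectedComponentsWithStats(m)
    for i in range(1,k):
        if s[i,4]>40: print(n,"green",s[i],ce[i],onz(c,*ce[i],.024), np.median(P[l==i],0))
    # high stuff
    m=(ok&(P[...,2]>.035)&(P[...,2]<.07)&(P[...,0]>.4)&(P[...,0]<.7)&(P[...,1]<.2)&(P[...,1]>-.25)).astype(np.uint8)
    k,l,s,ce=cv2.connectedComponentsWithStats(m)
    for i in range(1,k):
        if s[i,4]>30: print(n,"high",s[i],ce[i],P[l==i].mean(0),P[l==i].min(0),P[l==i].max(0))
c=load("top0.npz"); save(c,"t1",(230,150,400,250),4.5)
c=load("side0.npz"); save(c,"s1",(220,160,360,290),5)
E
```

```text
top0 bench plane [ 0.00164043  0.002739   -0.0003504 ] -0.00020449781592628302
top0 green [122 203  15  14 172] [129.20930233 209.38372093] [0.55256061 0.30514436 0.024     ] [0.55322377 0.30513954 0.02354205]
top0 green [116 259  20  20 315] [125.44761905 268.34603175] [0.42148699 0.30578198 0.024     ] [0.42194602 0.30695555 0.02021118]
top0 high [262 166  21   5  86] [272.05813953 168.18604651] [ 0.64803795 -0.01572347  0.04435373] [ 0.64403239 -0.03877496  0.03532852] [0.65324627 0.00661887 0.05226307]
top0 high [262 193  25  25 368] [273.89130435 205.13858696] [ 0.5646925  -0.02046605  0.04375858] [ 0.53832468 -0.04798286  0.03502098] [0.59216036 0.00600703 0.05261871]
top0 high [352 207  23  22 252] [363.25       217.87301587] [ 0.53866169 -0.21654603  0.0501221 ] [ 0.51617287 -0.24007994  0.03515025] [ 0.56239398 -0.19335704  0.05627165]
side0 bench plane [3.79388922e-03 3.32044178e-03 2.94649999e-05] 0.0009376051141656059
side0 green [184 143  12   9  81] [189.72839506 146.65432099] [0.55203071 0.30282192 0.024     ] [0.55164127 0.30247222 0.024306  ]
side0 green [139 158  16  14 158] [146.4556962  163.97468354] [0.41676351 0.29339929 0.024     ] [0.41902654 0.29811638 0.02066402]
side0 high [283 183  14  12  89] [289.97752809 187.60674157] [ 0.64804874 -0.0213355   0.04266573] [ 0.64348    -0.04285952  0.03516351] [0.65535913 0.00157091 0.0525169 ]
side0 high [250 192  24  18 312] [261.88782051 200.14423077] [ 0.56388838 -0.02378224  0.04441155] [ 0.5360867  -0.04984018  0.03507283] [0.58998191 0.00677636 0.05254539]
side0 high [297 243  24  25 421] [308.4584323 254.3871734] [ 0.53711203 -0.22087537  0.04791663] [ 0.51422487 -0.24401704  0.0350045 ] [ 0.56251853 -0.19468488  0.05717127]
```

View pics/t1.png

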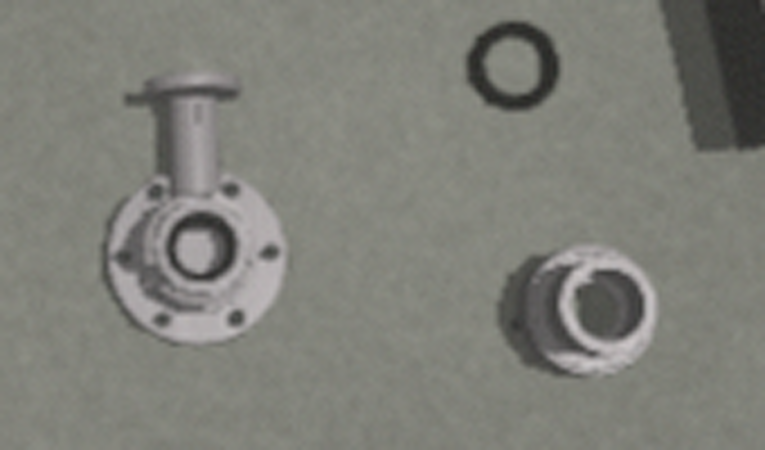

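View pics/s1.png

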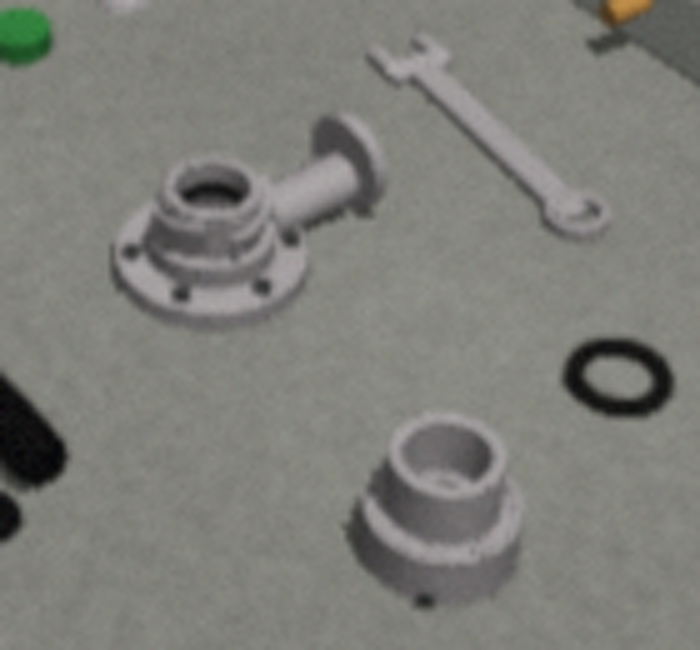

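Both views agree within about 4 mm: glass (0.552,0.304), fitting (0.564,-0.022), ring (0.538,-0.218). One dark ring stud shows at s1 (425,600). Before moving I'll check the tall obstacles and where the wrist camera is mounted.

Run:
```python
from h import *
from scipy.spatial.transform import Rotation as R
c=load("top0.npz"); P=cloud(c); ok=c["range_z"]>0
for y0 in np.arange(.2,.55,.03):
    r=[]
    for x0 in np.arange(.36,.8,.04):
        m=ok&(abs(P[...,0]-x0)<.02)&(abs(P[...,1]-y0)<.015); r.append("%4d"%(1000*np.max(P[m][:,2])) if m.any() else " -- ")
    print("%.2f"%y0," ".join(r))
o=env.get_obs(); w=load("wrist0.npz")["world_to_cam"]; Rt=R.from_euler('xyz',o["tool_rot"],degrees=True).as_matrix()
o_c=-w[:3,:3].T@w[:3,3]; print("cam in tool",Rt.T@(o_c-o["tool_pos"]), "\naxes(view dir)",Rt.T@(-w[2,:3]),"right",Rt.T@w[0,:3])
```

```text
0.20    3    3    4   26   21   17   18    8    8    2    4    2
0.23    3    3    3    9   12   11   11    3    3   19    3    4
0.26    3    3    2   11   11   11   10    3    4   18    3    3
0.29    3   24   23   10   26   27   11    3    4  138  131    4
0.32    5   23   23   10   26   27   11    3  133  212  210    3
0.35    4    3    2   11   12   12   11    4  133  211  208    3
0.38    3    3    3  142  142  142  142  142  142  143  141    1
0.41    5    3    2  142  169  169  171  167  169  165  142    3
0.44    4    4    4  142  214  215  216  215  215  216  142    1
0.47    3    3    3  142  137   10  141    7  155  125  142    4
0.50    4    2    2  142  162  162  170  169  179  175  141    4
0.53    4    3    3  112  135  143  150  151  164  149  141    3
cam in tool [ 0.08570863  0.00126024 -0.1475554 ] 
axes(view dir) [-3.06135801e-01  7.97163196e-04  9.51987519e-01] right [-9.82632442e-04  9.99998852e-01 -1.15335677e-03]
```

Crate walls (142 mm) stand at y≥0.37, and the bottle is near (0.74,0.33). I'll turn the tool so its long side runs along x and the camera faces away from the crate.

```bash
python3 -m pendant '[{"rz":-7.1,"tz":-8},{"rz":-7.1,"tz":-8},{"rz":-7.1,"tz":-8},{"rz":-7.1,"tz":-8},{"rz":-7.1,"tz":-8},{"rz":-7.1,"tz":-8},{"rz":-7.1,"tz":-8},{"rz":-7.1},{"rz":-7.1},{"rz":-7.1},{"rz":-7.1},{"rz":-7.1},{"rz":-7.1},{"rz":-7.1},{"rz":-7.1}]' 20; python3 -c "
from cell import env; o=env.get_obs(); print(o['qpos'],o['tool_pos'],o['tool_rot'])"
```

```text
[-63.93711803  18.42872817  -4.01693926  83.15920788   1.29461506
  78.54047374  -3.26072225] [0.27717687 0.58749888 0.23571629] [-1.79916792e+02  4.24965287e-03  1.54747059e+02]invalid input at $[0]: expected keys rx, ry, rz, tx, ty, tz, jaw
```

```bash
python3 -m pendant '[{"rx":0,"ry":0,"rz":-7.1,"tx":0,"ty":0,"tz":-8,"jaw":87},{"rx":0,"ry":0,"rz":-7.1,"tx":0,"ty":0,"tz":-8,"jaw":87},{"rx":0,"ry":0,"rz":-7.1,"tx":0,"ty":0,"tz":-8,"jaw":87},{"rx":0,"ry":0,"rz":-7.1,"tx":0,"ty":0,"tz":-8,"jaw":87},{"rx":0,"ry":0,"rz":-7.1,"tx":0,"ty":0,"tz":-8,"jaw":87},{"rx":0,"ry":0,"rz":-7.1,"tx":0,"ty":0,"tz":-8,"jaw":87},{"rx":0,"ry":0,"rz":-7.1,"tx":0,"ty":0,"tz":-8,"jaw":87},{"rx":0,"ry":0,"rz":-7.1,"tx":0,"ty":0,"tz":0,"jaw":87},{"rx":0,"ry":0,"rz":-7.1,"tx":0,"ty":0,"tz":0,"jaw":87},{"rx":0,"ry":0,"rz":-7.1,"tx":0,"ty":0,"tz":0,"jaw":87},{"rx":0,"ry":0,"rz":-7.1,"tx":0,"ty":0,"tz":0,"jaw":87},{"rx":0,"ry":0,"rz":-7.1,"tx":0,"ty":0,"tz":0,"jaw":87},{"rx":0,"ry":0,"rz":-7.1,"tx":0,"ty":0,"tz":0,"jaw":87},{"rx":0,"ry":0,"rz":-7.1,"tx":0,"ty":0,"tz":0,"jaw":87},{"rx":0,"ry":0,"rz":-7.1,"tx":0,"ty":0,"tz":0,"jaw":87}]' 20; python3 -c "
from cell import env; o=env.get_obs(); print(o['qpos'],o['tool_pos'],o['tool_rot'])"
```

```text
time_s: 1.4
tool_pos: [0.2773, 0.5877, 0.2921]
tool_rot: [180.0, -0.0, -98.4]
force: [1.1, -0.1, 0.6]
grip_width: 0.0871
[-53.73658288  18.25837617 -17.42403418  77.69236162   5.40358891
  84.90352791 100.7719786 ] [0.27733448 0.58766742 0.29207724] [ 1.79990097e+02 -4.46587669e-02 -9.84094856e+01]
```

```bash
python3 -m pendant '[{"rx":0,"ry":0,"rz":0,"tx":20,"ty":-22.6,"tz":0,"jaw":87},{"rx":0,"ry":0,"rz":0,"tx":20,"ty":-22.6,"tz":0,"jaw":87},{"rx":0,"ry":0,"rz":0,"tx":20,"ty":-22.6,"tz":0,"jaw":87},{"rx":0,"ry":0,"rz":0,"tx":20,"ty":-22.6,"tz":0,"jaw":87},{"rx":0,"ry":0,"rz":0,"tx":20,"ty":-22.6,"tz":0,"jaw":87},{"rx":0,"ry":0,"rz":0,"tx":20,"ty":-22.6,"tz":0,"jaw":87},{"rx":0,"ry":0,"rz":0,"tx":20,"ty":-22.6,"tz":0,"jaw":87},{"rx":0,"ry":0,"rz":0,"tx":20,"ty":-22.6,"tz":0,"jaw":87},{"rx":0,"ry":0,"rz":0,"tx":20,"ty":-22.6,"tz":0,"jaw":87},{"rx":0,"ry":0,"rz":0,"tx":20,"ty":-22.6,"tz":0,"jaw":87},{"rx":0,"ry":0,"rz":0,"tx":20,"ty":-22.6,"tz":0,"jaw":87},{"rx":0,"ry":0,"rz":0,"tx":20,"ty":-22.6,"tz":0,"jaw":87},{"rx":0,"ry":0,"rz":0,"tx":0,"ty":0,"tz":25,"jaw":87},{"rx":0,"ry":0,"rz":0,"tx":0,"ty":0,"tz":25,"jaw":87},{"rx":0,"ry":0,"rz":0,"tx":0,"ty":0,"tz":25,"jaw":87},{"rx":0,"ry":0,"rz":0,"tx":0,"ty":0,"tz":25,"jaw":87},{"rx":0,"ry":0,"rz":0,"tx":0,"ty":0,"tz":25,"jaw":87},{"rx":0,"ry":0,"rz":0,"tx":0,"ty":0,"tz":15,"jaw":87},{"rx":0,"ry":0,"rz":0,"tx":0,"ty":0,"tz":0,"jaw":87},{"rx":0,"ry":0,"rz":0,"tx":0,"ty":0,"tz":0,"jaw":87}]' 20
python3 - <<'E'
from h import *
o=env.get_obs(); print(o['qpos'],o['tool_pos'],o['tool_rot'])
c=cap("wrist"); save(c,"w1",s=1.5); np.savez("w1.npz",**c)
hsv=cv2.cvtColor(c["img"],cv2.COLOR_RGB2HSV); P=cloud(c)
m=((hsv[...,0]>40)&(hsv[...,0]<90)&(hsv[...,1]>25)&(hsv[...,1]<130)&(hsv[...,2]>100)).astype(np.uint8)
k,l,s,ce=cv2.connectedComponentsWithStats(m)
for i in range(1,k):
  if s[i,4]>300: print(s[i],ce[i],onz(c,*ce[i],.024),np.median(P[l==i],0))
E
```

```text
time_s: 3.07
tool_pos: [0.5084, 0.309, 0.1518]
tool_rot: [179.9, -0.1, -98.8]
force: [-0.4, 0.3, 0.3]
grip_width: 0.0873
[-29.27430785  15.09279028  -5.35525834  97.23767058   1.49767447
  67.85631961 136.22969973] [0.50835253 0.30901668 0.15184581] [ 1.79911046e+02 -7.62192231e-02 -9.87569143e+01]
[326 146  39  52 359] [338.48189415 166.1281337 ] [0.43658803 0.29926101 0.024     ] [0.43644107 0.2980493  0.01377851]
[184 173  41  42 314] [206.72611465 189.21019108] [0.54968414 0.30211913 0.024     ] [0.54823978 0.3004765  0.02005064]
```

View pics/w1.png

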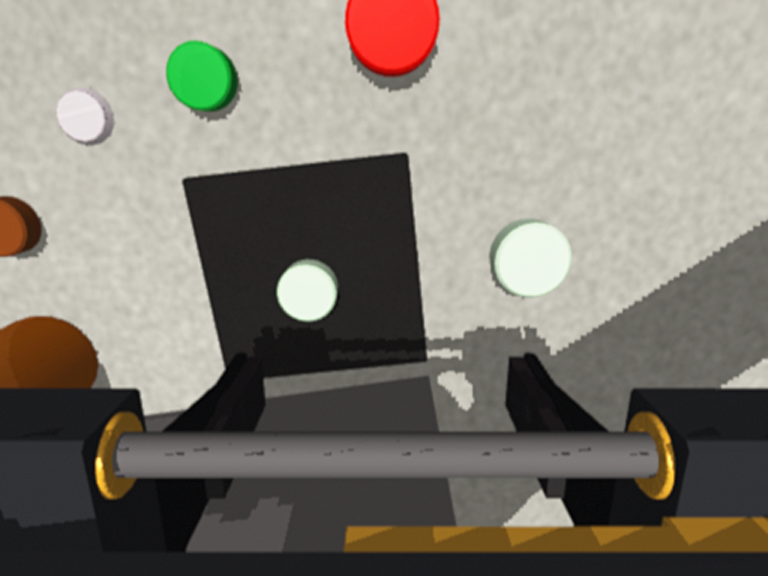

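The glass shows as a pale disc at (307,291) in the wrist view, and the larger decoy is at (532,258). I'll fit the top face.

```bash
cat >> h.py <<'E'
def fitglass(c,z,box):
    g=c["img"].astype(int); x0,y0,x1,y1=box
    m=np.zeros(g.shape[:2],np.uint8); m[y0:y1,x0:x1]=((g.min(-1)>170)[y0:y1,x0:x1])
    k,l,s,ce=cv2.connectedComponentsWithStats(m); i=1+np.argmax(s[1:,4])
    cn=max(cv2.findContours((l==i).astype(np.uint8),0,cv2.CHAIN_APPROX_NONE)[0],key=len)[:,0]
    Q=np.array([onz(c,u,v,z)[:2] for u,v in cn]); (cx,cy),r=cv2.minEnclosingCircle(Q.astype(np.float32)); 
    A=np.c_[2*Q,np.ones(len(Q))]; s_=np.linalg.lstsq(A,(Q**2).sum(1),rcond=None)[0]
    return s[i],s_[:2],np.sqrt(s_[2]+s_[0]**2+s_[1]**2)
def tool(o,p):
    from scipy.spatial.transform import Rotation as R
    return R.from_euler('xyz',o["tool_rot"],degrees=True).as_matrix().T@(np.array(p)-o["tool_pos"])*1000
E
python3 - <<'E'
from h import *
c=load("w1.npz"); s,q,r=fitglass(c,.024,(170,160,240,225)); print(s,q,r)
o=env.get_obs(); print(tool(o,[q[0],q[1],.024]))
E
```

```text
[ 185  176   39   38 1123] [0.55301493 0.30661057] 0.0162739092216903
[ -3.65599917 -43.70568391 129.25671144]
```

```bash
python3 -m pendant '[{"rx":0,"ry":0,"rz":0,"tx":-1,"ty":-11,"tz":0,"jaw":87},{"rx":0,"ry":0,"rz":0,"tx":-1,"ty":-11,"tz":0,"jaw":87},{"rx":0,"ry":0,"rz":0,"tx":-1,"ty":-11,"tz":10,"jaw":87},{"rx":0,"ry":0,"rz":0,"tx":-0.5,"ty":-10.5,"tz":10,"jaw":87},{"rx":0,"ry":0,"rz":0,"tx":0,"ty":0,"tz":10,"jaw":70},{"rx":0,"ry":0,"rz":0,"tx":0,"ty":0,"tz":15,"jaw":70},{"rx":0,"ry":0,"rz":0,"tx":0,"ty":0,"tz":15,"jaw":70},{"rx":0,"ry":0,"rz":0,"tx":0,"ty":0,"tz":0,"jaw":70},{"rx":0,"ry":0,"rz":0,"tx":0,"ty":0,"tz":0,"jaw":70}]' 20
python3 - <<'E'
from h import *
o=env.get_obs(); print(o['qpos'],o['tool_pos'],o['tool_rot'])
c=cap("wrist"); save(c,"w2",s=1.5); np.savez("w2.npz",**c)
s,q,r=fitglass(c,.024,(170,150,340,280)); print(s,q,r)
print(tool(o,[q[0],q[1],.024]))
E
```

```text
time_s: 3.87
tool_pos: [0.5522, 0.3059, 0.0921]
tool_rot: [179.9, -0.0, -98.8]
force: [-0.1, -0.3, -0.5]
grip_width: 0.071
[-27.88359622  22.1925575   -4.34486202  95.20285136   1.84062381
  62.75228653 138.48042048] [0.55219222 0.30594931 0.09211871] [ 1.79938569e+02 -4.82124266e-02 -9.87666963e+01]
[ 231  193   48   46 1758] [0.55325717 0.3064379 ] 0.016517719210927193
[-0.7025197  -1.05107263 68.11705408]
```

View pics/w2.png

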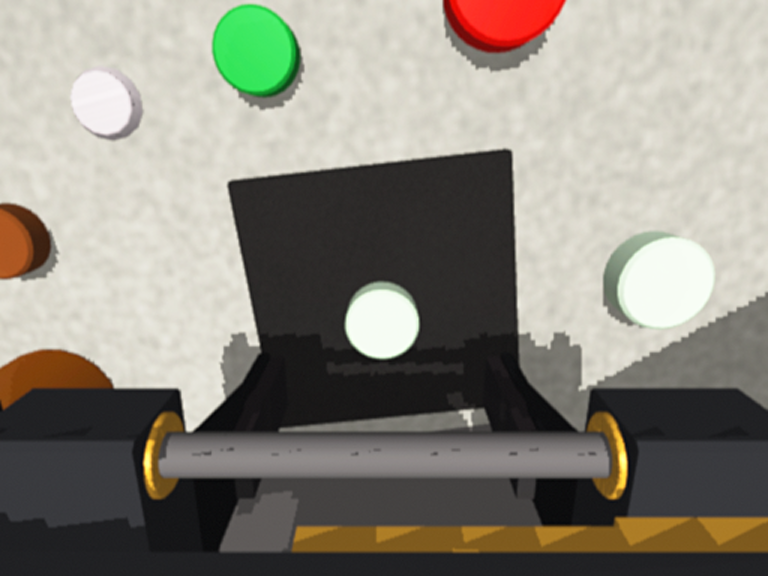

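The glass sits at (382,322), centred between the fingers. Descend and close.

```bash
python3 -m pendant '[{"rx":0,"ry":0,"rz":0,"tx":-0.7,"ty":-1,"tz":12,"jaw":70},{"rx":0,"ry":0,"rz":0,"tx":0,"ty":0,"tz":12,"jaw":60},{"rx":0,"ry":0,"rz":0,"tx":0,"ty":0,"tz":12,"jaw":55},{"rx":0,"ry":0,"rz":0,"tx":0,"ty":0,"tz":12,"jaw":50},{"rx":0,"ry":0,"rz":0,"tx":0,"ty":0,"tz":8,"jaw":45},{"rx":0,"ry":0,"rz":0,"tx":0,"ty":0,"tz":5,"jaw":40},{"rx":0,"ry":0,"rz":0,"tx":0,"ty":0,"tz":0,"jaw":36},{"rx":0,"ry":0,"rz":0,"tx":0,"ty":0,"tz":0,"jaw":33},{"rx":0,"ry":0,"rz":0,"tx":0,"ty":0,"tz":0,"jaw":30},{"rx":0,"ry":0,"rz":0,"tx":0,"ty":0,"tz":0,"jaw":30},{"rx":0,"ry":0,"rz":0,"tx":0,"ty":0,"tz":0,"jaw":30},{"rx":0,"ry":0,"rz":0,"tx":0,"ty":0,"tz":0,"jaw":30}]' 12
python3 - <<'E'
from h import *
c=cap("wrist"); save(c,"w3",s=1.5)
E
```

```text
time_s: 4.92
tool_pos: [0.5538, 0.3069, 0.0321]
tool_rot: [-180.0, 0.0, -98.8]
force: [0.3, 0.4, 0.4]
grip_width: 0.0332
```

View pics/w3.png

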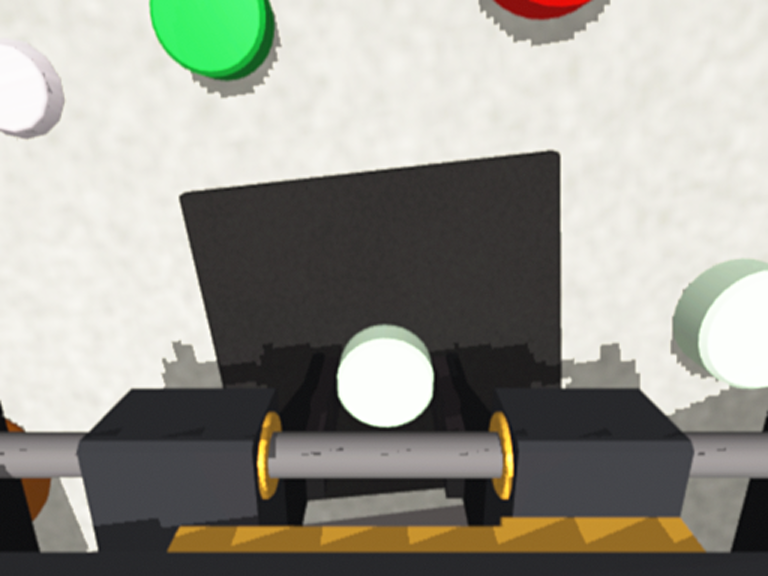

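Gripped: the glass is at (385,378) between the pads. Lift it, then head toward the fitting.

```bash
python3 -m pendant '[{"rx":0,"ry":0,"rz":0,"tx":0,"ty":0,"tz":-6,"jaw":30},{"rx":0,"ry":0,"rz":0,"tx":0,"ty":0,"tz":-12,"jaw":30},{"rx":0,"ry":0,"rz":0,"tx":0,"ty":0,"tz":-15,"jaw":30},{"rx":0,"ry":0,"rz":0,"tx":0,"ty":0,"tz":-15,"jaw":30},{"rx":0,"ry":0,"rz":0,"tx":0,"ty":0,"tz":-15,"jaw":30},{"rx":0,"ry":0,"rz":0,"tx":0,"ty":0,"tz":-15,"jaw":30},{"rx":0,"ry":0,"rz":0,"tx":10,"ty":0,"tz":0,"jaw":30},{"rx":0,"ry":0,"rz":0,"tx":18,"ty":0,"tz":0,"jaw":30},{"rx":0,"ry":0,"rz":0,"tx":20,"ty":0,"tz":0,"jaw":30},{"rx":0,"ry":0,"rz":6.2,"tx":20,"ty":0,"tz":0,"jaw":30},{"rx":0,"ry":0,"rz":6.2,"tx":20,"ty":0,"tz":0,"jaw":30},{"rx":0,"ry":0,"rz":6.2,"tx":20,"ty":0,"tz":0,"jaw":30},{"rx":0,"ry":0,"rz":6.2,"tx":20,"ty":0,"tz":0,"jaw":30},{"rx":0,"ry":0,"rz":6.2,"tx":20,"ty":0,"tz":0,"jaw":30},{"rx":0,"ry":0,"rz":0,"tx":0,"ty":0,"tz":0,"jaw":30}]' 12
python3 - <<'E'
from h import *
o=env.get_obs(); print(o['qpos'])
print(tool(o,[.603,.024,.11]))
E
```

```text
time_s: 6.22
tool_pos: [0.5086, 0.162, 0.1092]
tool_rot: [180.0, -0.2, -130.3]
force: [0.9, -0.0, -0.5]
grip_width: 0.033
[-22.91597479  10.27102636   2.56087673 108.39231956  -0.40872317
  61.52492005 119.53384065]
[  44.27687511 -161.20856745   -0.67540585]
```

```bash
python3 -m pendant '[{"rx":0,"ry":0,"rz":0,"tx":3,"ty":-10,"tz":0,"jaw":30},{"rx":0,"ry":0,"rz":0,"tx":5,"ty":-18,"tz":0,"jaw":30},{"rx":0,"ry":0,"rz":0,"tx":5,"ty":-18,"tz":0,"jaw":30},{"rx":0,"ry":0,"rz":0,"tx":5,"ty":-18,"tz":0,"jaw":30},{"rx":0,"ry":0,"rz":0,"tx":5,"ty":-18,"tz":0,"jaw":30},{"rx":0,"ry":0,"rz":0,"tx":5,"ty":-18,"tz":0,"jaw":30},{"rx":0,"ry":0,"rz":0,"tx":5,"ty":-18,"tz":0,"jaw":30},{"rx":0,"ry":0,"rz":0,"tx":5,"ty":-18,"tz":0,"jaw":30},{"rx":0,"ry":0,"rz":0,"tx":4,"ty":-15,"tz":0,"jaw":30},{"rx":0,"ry":0,"rz":0,"tx":2,"ty":-10,"tz":0,"jaw":30},{"rx":0,"ry":0,"rz":0,"tx":0,"ty":0,"tz":0,"jaw":30},{"rx":0,"ry":0,"rz":0,"tx":0,"ty":0,"tz":0,"jaw":30}]' 12
python3 - <<'E'
from h import *
o=env.get_obs(); print(o['qpos'])
c=cap("wrist"); save(c,"w4",s=1.5); np.savez("w4.npz",**c)
E
```

```text
time_s: 7.22
tool_pos: [0.6063, 0.0304, 0.1093]
tool_rot: [180.0, 0.0, -129.7]
force: [-0.6, 0.4, 0.5]
grip_width: 0.033
[-12.04172734  18.39161117   7.9766322   98.41518713  -2.83166399
  63.4029402  137.0534416 ]
```

View pics/w4.png

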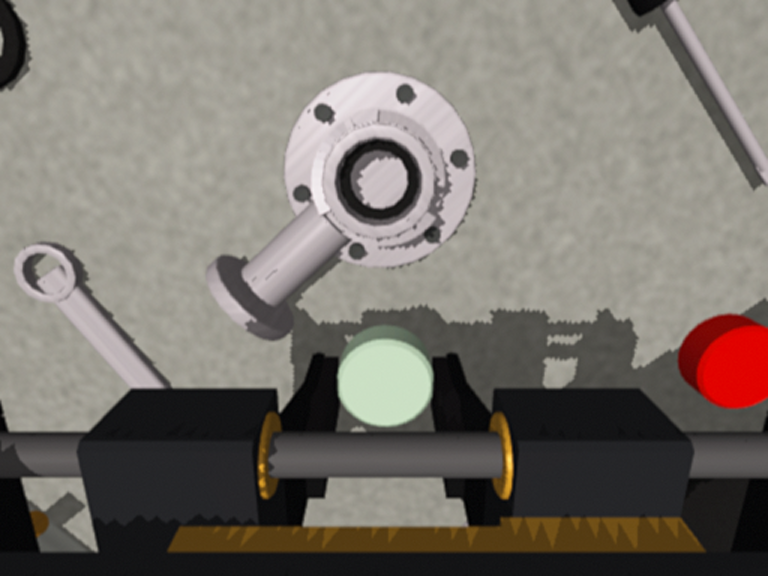

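The fitting is in clear view: bore at (380,178), stub pointing to lower left, and the held glass at (385,380). I'll zoom in and fit circles.

Run:
```python
from h import *
c=load("w4.npz"); save(c,"w4z",(185,40,325,185),5)
```

```text
(no output)
```

View pics/w4z.png

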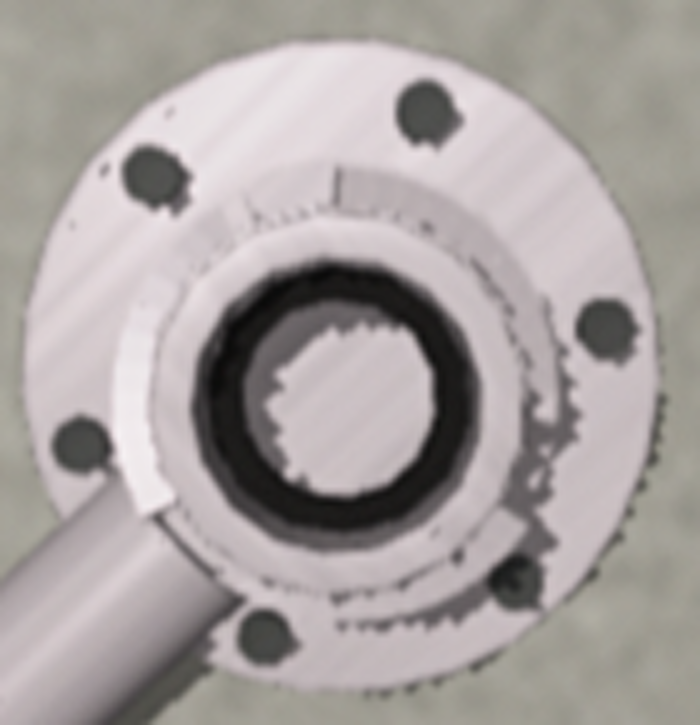

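```bash
cat >> h.py <<'E'
def circ(c,cn,z):
    Q=np.array([onz(c,u,v,z)[:2] for u,v in cn]); A=np.c_[2*Q,np.ones(len(Q))]
    s_=np.linalg.lstsq(A,(Q**2).sum(1),rcond=None)[0]; r=np.sqrt(s_[2]+s_[0]**2+s_[1]**2)
    return np.r_[s_[:2],r], np.std(np.hypot(*(Q-s_[:2]).T)-r)
def bore(c,box,th=60):
    x0,y0,x1,y1=box; g=c["img"].max(-1)
    g4=cv2.resize(g[y0:y1,x0:x1],None,fx=4,fy=4,interpolation=cv2.INTER_CUBIC)
    m=(g4<th).astype(np.uint8)
    cs,h=cv2.findContours(m,cv2.RETR_CCOMP,cv2.CHAIN_APPROX_NONE)
    i=max(range(len(cs)),key=lambda j:len(cs[j])); 
    f=lambda cn:(cn[:,0]+.5)/4-.5+[x0,y0]
    out=[("outer",circ(c,f(cs[i]),.039))]
    ch=[j for j in range(len(cs)) if h[0][j][3]==i]
    if ch:
        j=max(ch,key=lambda j:len(cs[j])); out.append(("inner",circ(c,f(cs[j]),.039)))
    return out
E
python3 - <<'E'
from h import *
c=load("w4.npz"); W=c["world_to_cam"]; print("cam",-W[:3,:3].T@W[:3,3])
for th in (50,60,75,90): print(th,bore(c,(215,80,290,155),th))
P=cloud(c)
# boss top annulus from depth
b=np.array([.564,-.0215]); ok=c["range_z"]>0
m=ok&(abs(P[...,2]-.049)<.002)&(np.hypot(P[...,0]-b[0],P[...,1]-b[1])<.026)
Q=P[m][:,:2]; print(len(Q),Q.mean(0),np.median(P[m][:,2]),(Q.max(0)+Q.min(0))/2, cv2.minEnclosingCircle(Q.astype(np.float32)))
# pipe & flange
m=ok&(P[...,2]>.03)&(np.hypot(P[...,0]-b[0],P[...,1]-b[1])>.06)&(np.hypot(P[...,0]-b[0],P[...,1]-b[1])<.095)&(P[...,0]>.6)
Q=P[m]; print("flange",len(Q),Q.mean(0),Q.min(0),Q.max(0))
m=ok&(P[...,2]>.015)&(np.hypot(P[...,0]-b[0],P[...,1]-b[1])>.03)&(np.hypot(P[...,0]-b[0],P[...,1]-b[1])<.063)&(P[...,0]>.58)
Q=P[m]; print("pipe",len(Q),Q.mean(0)); 
s,q,r=fitglass(c,.101,(215,210,300,290)); print("glass",s,q,r)
E
```

```text
cam [ 0.55186258 -0.03325622  0.25700416]
50 [('outer', (array([ 0.56640274, -0.01973519,  0.01650941]), np.float64(0.0002489465049963804))), ('inner', (array([ 0.56605228, -0.01969377,  0.01251371]), np.float64(0.00013866015353630336)))]
60 [('outer', (array([ 0.56659743, -0.01981845,  0.0168149 ]), np.float64(0.00037164239945773413))), ('inner', (array([ 0.56604462, -0.01964801,  0.01238579]), np.float64(0.00014383779204106626)))]
75 [('outer', (array([ 0.56683059, -0.01979028,  0.01721689]), np.float64(0.0004419456889191767))), ('inner', (array([ 0.56604237, -0.01958609,  0.01221344]), np.float64(0.00016635798843250214)))]
90 [('outer', (array([ 0.5669347 , -0.01960972,  0.01755227]), np.float64(0.00040949987935571603))), ('inner', (array([ 0.5660352 , -0.01950303,  0.01202948]), np.float64(0.00019880255912257307)))]
1810 [ 0.56596685 -0.02013459] 0.04857148243968674 [ 0.56666128 -0.01968928] ((0.5648616552352905, -0.020860109478235245), 0.024918191134929657)
flange 9061 [ 0.62664905 -0.00272109  0.1373235 ] [ 0.60000628 -0.04305582  0.03000214] [0.65879528 0.05079912 0.20288921]
pipe 28614 [ 0.60455221 -0.00216667  0.16826148]
glass [ 226  227   61   56 2718] [0.60489058 0.03027329] 0.015827130243633886
```

Bore centre is (0.5661,-0.0197), with a clean gasket-inner fit of r 12.5 mm. The held glass is at (0.6049,0.0303) in the same camera, so the relative shift in the tool frame is about tx 63, ty -2.3. I'll move over and lower to 3 mm above the boss.

```bash
python3 - <<'E'
from h import *
c=load("w4.npz"); P=cloud(c); print(np.median(P[238:270,240:275].reshape(-1,3),0))
E
python3 -m pendant '[{"rx":0,"ry":0,"rz":0,"tx":8,"ty":-0.3,"tz":0,"jaw":30},{"rx":0,"ry":0,"rz":0,"tx":12,"ty":-0.4,"tz":0,"jaw":30},{"rx":0,"ry":0,"rz":0,"tx":14,"ty":-0.5,"tz":0,"jaw":30},{"rx":0,"ry":0,"rz":0,"tx":14,"ty":-0.5,"tz":0,"jaw":30},{"rx":0,"ry":0,"rz":0,"tx":10,"ty":-0.4,"tz":0,"jaw":30},{"rx":0,"ry":0,"rz":0,"tx":5.3,"ty":-0.2,"tz":5,"jaw":30},{"rx":0,"ry":0,"rz":0,"tx":0,"ty":0,"tz":10,"jaw":30},{"rx":0,"ry":0,"rz":0,"tx":0,"ty":0,"tz":10,"jaw":30},{"rx":0,"ry":0,"rz":0,"tx":0,"ty":0,"tz":7,"jaw":30},{"rx":0,"ry":0,"rz":0,"tx":0,"ty":0,"tz":0,"jaw":30},{"rx":0,"ry":0,"rz":0,"tx":0,"ty":0,"tz":0,"jaw":30}]' 12
python3 - <<'E'
from h import *
o=env.get_obs(); print(o['tool_pos'],o['qpos'])
c=cap("wrist"); save(c,"w5",s=1.5); np.savez("w5.npz",**c)
s,q,r=fitglass(c,o['tool_pos'][2]-.0081,(215,210,300,290)); print("glass",s,q,r)
for n in ("top","side"):
    d=cap(n); np.savez(n+"5.npz",**d)
    save(d,n+"5",(240,170,310,240) if n=="top" else (220,150,310,230),8 if n=="top" else 7)
E
```

```text
[0.60372029 0.02972731 0.10114357]
time_s: 8.18
tool_pos: [0.567, -0.0191, 0.0764]
tool_rot: [179.9, -0.1, -129.7]
force: [0.6, -0.1, 0.8]
grip_width: 0.0333
[ 0.56701064 -0.01908578  0.07639418] [ -8.82293568  16.09958134   9.26667775 105.6679525   -3.00437169
  58.57766143 141.96347246]
glass [ 226  227   61   56 2688] [ 0.5655024  -0.01926576] 0.01572763488033345
```

View pics/w5.png

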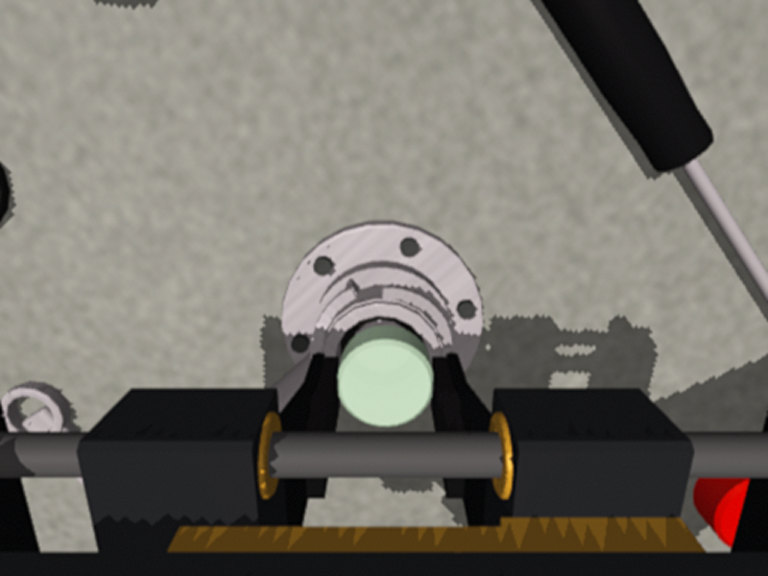

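View pics/side5.png

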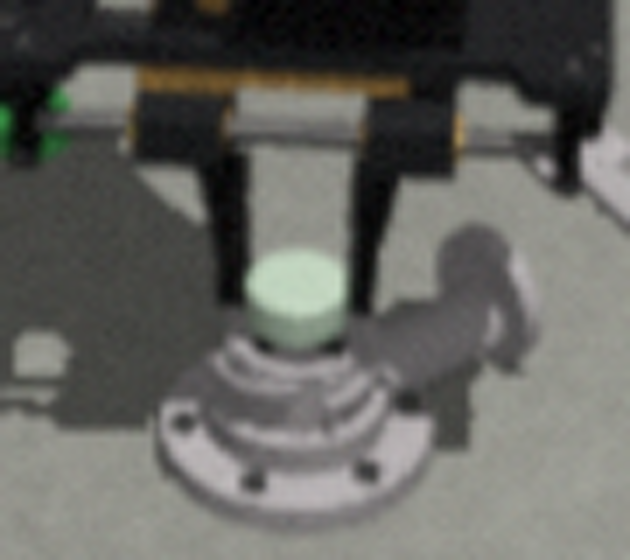

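The glass sits over the bore within about 0.8 mm (side view: disc at (297,300) above the boss). A small trim, then a slow descent with force checks.

```bash
python3 -m pendant '[{"rx":0,"ry":0,"rz":0,"tx":0,"ty":-0.8,"tz":1,"jaw":30},{"rx":0,"ry":0,"rz":0,"tx":0,"ty":0,"tz":1,"jaw":30},{"rx":0,"ry":0,"rz":0,"tx":0,"ty":0,"tz":1,"jaw":30},{"rx":0,"ry":0,"rz":0,"tx":0,"ty":0,"tz":0.5,"jaw":30},{"rx":0,"ry":0,"rz":0,"tx":0,"ty":0,"tz":0,"jaw":30}]' 10; python3 -m pendant '[{"rx":0,"ry":0,"rz":0,"tx":0,"ty":0,"tz":0.7,"jaw":30},{"rx":0,"ry":0,"rz":0,"tx":0,"ty":0,"tz":0.7,"jaw":30},{"rx":0,"ry":0,"rz":0,"tx":0,"ty":0,"tz":0,"jaw":30}]' 10
```

```text
time_s: 8.75
tool_pos: [0.568, -0.0203, 0.074]
tool_rot: [180.0, -0.0, -129.8]
force: [1.0, -0.1, 0.5]
grip_width: 0.0324
time_s: 9.0
tool_pos: [0.5679, -0.0202, 0.0725]
tool_rot: [180.0, -0.0, -129.8]
force: [-0.3, 0.1, -0.2]
grip_width: 0.033
```

```bash
python3 -m pendant '[{"rx":0,"ry":0,"rz":0,"tx":0,"ty":0,"tz":0.7,"jaw":30},{"rx":0,"ry":0,"rz":0,"tx":0,"ty":0,"tz":0.7,"jaw":30},{"rx":0,"ry":0,"rz":0,"tx":0,"ty":0,"tz":0,"jaw":30}]' 10; python3 -m pendant '[{"rx":0,"ry":0,"rz":0,"tx":0,"ty":0,"tz":0.7,"jaw":30},{"rx":0,"ry":0,"rz":0,"tx":0,"ty":0,"tz":0.7,"jaw":30},{"rx":0,"ry":0,"rz":0,"tx":0,"ty":0,"tz":0,"jaw":30}]' 10
```

```text
time_s: 9.25
tool_pos: [0.568, -0.0203, 0.0711]
tool_rot: [180.0, -0.0, -129.8]
force: [-0.5, -0.1, -0.5]
grip_width: 0.0328
time_s: 9.5
tool_pos: [0.568, -0.0202, 0.0697]
tool_rot: [180.0, -0.0, -129.7]
force: [0.0, -0.2, -0.6]
grip_width: 0.0328
```

```bash
python3 -m pendant '[{"rx":0,"ry":0,"rz":0,"tx":0,"ty":0,"tz":0.8,"jaw":30},{"rx":0,"ry":0,"rz":0,"tx":0,"ty":0,"tz":0.8,"jaw":30},{"rx":0,"ry":0,"rz":0,"tx":0,"ty":0,"tz":0.8,"jaw":30},{"rx":0,"ry":0,"rz":0,"tx":0,"ty":0,"tz":0,"jaw":30}]' 10; python3 -m pendant '[{"rx":0,"ry":0,"rz":0,"tx":0,"ty":0,"tz":0.8,"jaw":30},{"rx":0,"ry":0,"rz":0,"tx":0,"ty":0,"tz":0.8,"jaw":30},{"rx":0,"ry":0,"rz":0,"tx":0,"ty":0,"tz":0.8,"jaw":30},{"rx":0,"ry":0,"rz":0,"tx":0,"ty":0,"tz":0,"jaw":30}]' 10
```

```text
time_s: 9.83
tool_pos: [0.5679, -0.0203, 0.0673]
tool_rot: [180.0, -0.0, -129.8]
force: [0.1, -0.1, -0.8]
grip_width: 0.0329
time_s: 10.17
tool_pos: [0.5679, -0.0203, 0.0649]
tool_rot: [180.0, -0.0, -129.8]
force: [-0.2, 0.3, 0.3]
grip_width: 0.0329
```

Run:
```python
from h import *
c=cap("wrist"); save(c,"w6",(180,180,330,290),5); np.savez("w6.npz",**c)
d=cap("side"); save(d,"side6",(220,150,310,230),7)
```

```text
(no output)
```

View pics/w6.png

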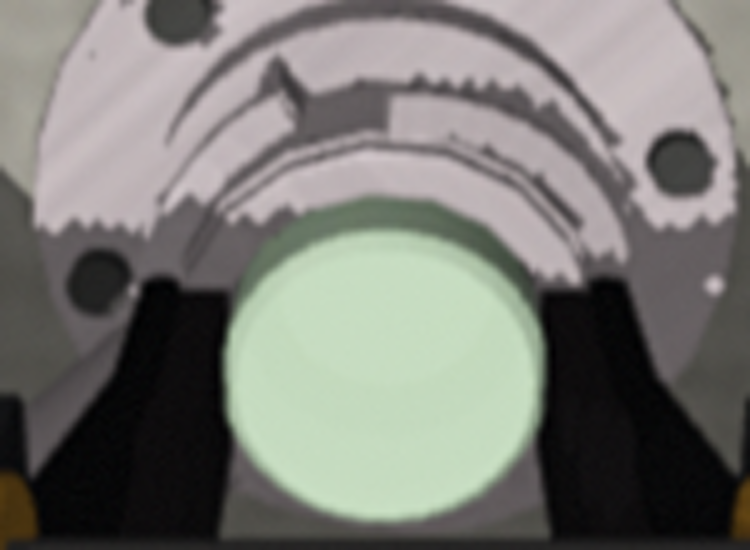

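View pics/side6.png

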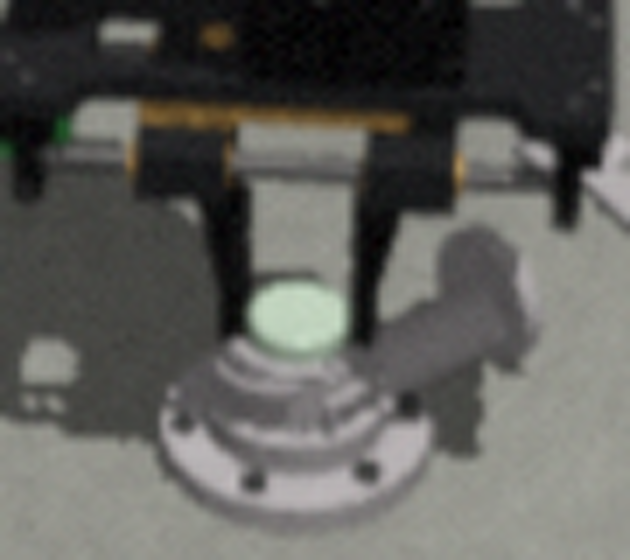

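The glass is in the bore (crop: disc at (385,370), level). One entry gap is visible at (345,110). Lower 1 mm and release.

```bash
python3 -m pendant '[{"rx":0,"ry":0,"rz":0,"tx":0,"ty":0,"tz":1,"jaw":30},{"rx":0,"ry":0,"rz":0,"tx":0,"ty":0,"tz":0,"jaw":33},{"rx":0,"ry":0,"rz":0,"tx":0,"ty":0,"tz":0,"jaw":36},{"rx":0,"ry":0,"rz":0,"tx":0,"ty":0,"tz":0,"jaw":40},{"rx":0,"ry":0,"rz":0,"tx":0,"ty":0,"tz":0,"jaw":44},{"rx":0,"ry":0,"rz":0,"tx":0,"ty":0,"tz":0,"jaw":46},{"rx":0,"ry":0,"rz":0,"tx":0,"ty":0,"tz":-5,"jaw":46},{"rx":0,"ry":0,"rz":0,"tx":0,"ty":0,"tz":-10,"jaw":50},{"rx":0,"ry":0,"rz":0,"tx":0,"ty":0,"tz":-15,"jaw":60},{"rx":0,"ry":0,"rz":0,"tx":-10,"ty":0,"tz":-15,"jaw":70},{"rx":0,"ry":0,"rz":0,"tx":-15,"ty":0,"tz":-10,"jaw":80},{"rx":0,"ry":0,"rz":0,"tx":-15,"ty":0,"tz":0,"jaw":80},{"rx":0,"ry":0,"rz":0,"tx":-15,"ty":0,"tz":0,"jaw":80},{"rx":0,"ry":0,"rz":0,"tx":0,"ty":0,"tz":0,"jaw":80},{"rx":0,"ry":0,"rz":0,"tx":0,"ty":0,"tz":0,"jaw":80}]' 10
python3 - <<'E'
from h import *
c=cap("wrist"); save(c,"w7",s=1.5); np.savez("w7.npz",**c); save(c,"w7z",(180,50,330,200),5)
print(env.get_obs()["qpos"])
E
```

```text
time_s: 11.52
tool_pos: [0.6031, 0.023, 0.1186]
tool_rot: [180.0, -0.0, -129.6]
force: [-1.0, -0.6, 0.1]
grip_width: 0.0791
[-11.56229982  17.47935018   8.26269725  98.47454727  -2.71149511
  64.32382798 137.7736115 ]
```

View pics/w7.png

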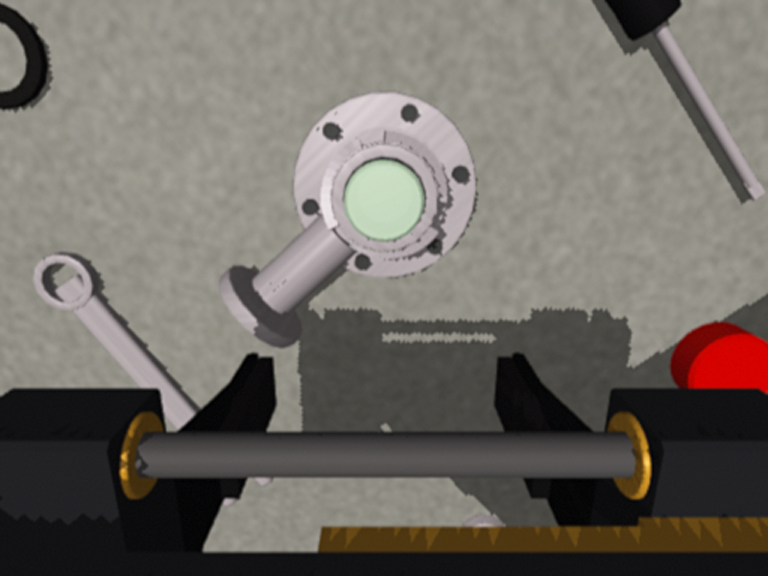

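View pics/w7z.png

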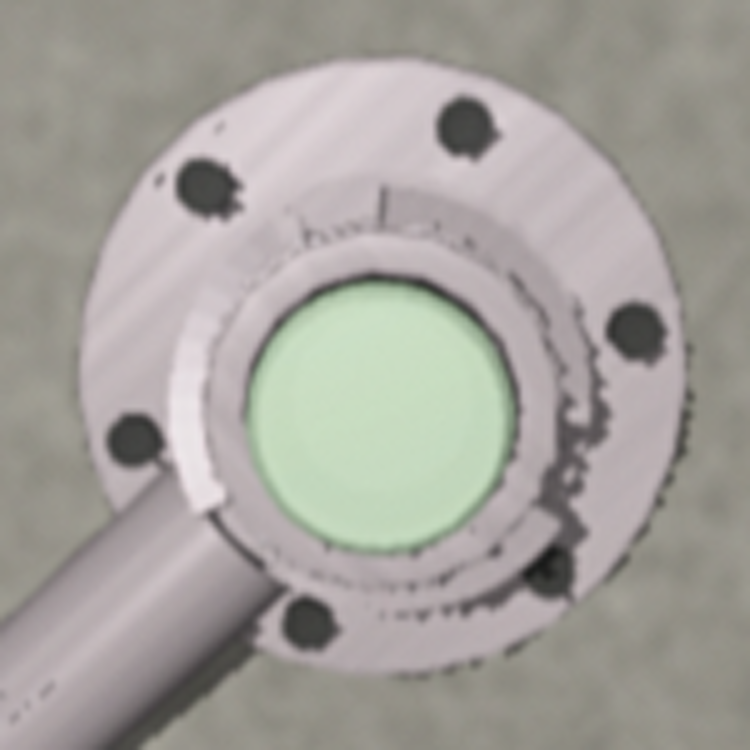

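The glass lies in the bore, at (384,200) in w7. I'll check its height and tilt, and get the fitting's angle from the bolt holes and the stub.

Run:
```python
from h import *
c=load("w7.npz"); P=cloud(c); im=c["img"]
g=(im[...,1].astype(int)-im[...,0]>8); g[:100]=0; g[170:]=0; g[:,:220]=0; g[:,290:]=0
m=cv2.erode(g.astype(np.uint8),np.ones((5,5))); Q=P[m>0]; A=np.c_[Q[:,:2]-Q[:,:2].mean(0),np.ones(len(Q))]
print("glass top plane",len(Q),Q.mean(0),np.linalg.lstsq(A,Q[:,2],rcond=None)[0])
cn=max(cv2.findContours(g.astype(np.uint8),0,cv2.CHAIN_APPROX_NONE)[0],key=len)[:,0]; print("glass circ z.054",circ(c,cn,.054))
# holes
d=(im.max(-1)<95).astype(np.uint8); k,l,s,ce=cv2.connectedComponentsWithStats(d)
b=np.array([.566,-.0197]); 
for i in range(1,k):
    if 25<s[i,4]<200:
        q=onz(c,*ce[i],.008); v=q[:2]-b; r=np.hypot(*v)
        if r<.05: print("hole",s[i],q,r,np.degrees(np.arctan2(v[1],v[0])))
ok=c["range_z"]>0
rr=np.hypot(P[...,0]-b[0],P[...,1]-b[1]); th=np.degrees(np.arctan2(P[...,1]-b[1],P[...,0]-b[0]))
m=ok&(rr>.040)&(rr<.044)&(abs(th)>60); print("base z",np.median(P[m][:,2]))
m=ok&(rr>.034)&(rr<.06)&(abs(th)<40)&(P[...,2]>.015)&(P[...,2]<.05)
Q=P[m][:,:2]; Q=Q; 
for r0 in (.036,.044,.052,.058):
    mm=m&(abs(rr-r0)<.003); t=th[mm]; print("pipe",r0,t.min(),t.max(),np.median(t),(np.percentile(t,3)+np.percentile(t,97))/2)
# sleeve annulus heights by angle
for a in range(-180,180,6):
    mm=ok&(abs(th-a)<3)&(rr>.0245)&(rr<.0275); print(a,"%.1f"%(1000*np.median(P[mm][:,2])),end="; ")
```

```text
glass top plane 1881 [ 0.56625274 -0.02021277  0.05524561] [-0.19119294 -0.22561092  0.05524561]
glass circ z.054 (array([ 0.5665498 , -0.0198464 ,  0.01660273]), np.float64(0.00018933300869894017))
hole [268  70  11  11  88] [ 0.53398765 -0.03970943  0.008     ] 0.0377513938182339 -147.9924141264046
hole [216  82  11  11  93] [ 0.56846114 -0.05748576  0.008     ] 0.03786582671365218 -86.27335840593929
hole [301 111  12  11  97] [ 0.53238805 -0.0008266   0.008     ] 0.03854826534151994 150.68541000412253
hole [202 133  11  10  82] [ 0.60124524 -0.03686668  0.008     ] 0.03920359083578163 -25.96903748501767
hole [277 134  20  37 150] [0.56140173 0.01554815 0.008     ] 0.03554682111838393 97.43249994109487
hole [237 170  10  10  77] [0.59950924 0.00205927 0.008     ] 0.03995416056084535 32.99773975076912
base z 0.18960610984082052
pipe 0.036 -32.31488246062214 38.35924783848246 0.3912993305623654 2.688401095388606
pipe 0.044 -28.86743852000199 36.91714195207373 1.6821315223266606 7.570349562073187
pipe 0.052 -12.003295274960873 16.841704144032143 1.7833925323806479 2.3067169045219265
pipe 0.058 -10.117827130111193 15.781809414629567 1.4379545860890706 2.5632672433730974
-180 41.2; -174 42.1; -168 42.3; -162 43.1; -156 43.8; -150 44.1; -144 44.9; -138 45.4; -132 45.6; -126 23.7; -120 23.6; -114 23.9; -108 23.7; -102 37.5; -96 37.8; -90 38.0; -84 38.5; -78 38.9; -72 40.2; -66 40.6; -60 41.3; -54 41.5; -48 42.1; -42 42.8; -36 43.4; -30 43.9; -24 44.7; -18 45.3; -12 45.7; -6 44.2; 0 nan; 6 nan; 12 nan; 18 38.0; 24 188.8; 30 188.9; 36 189.6; 42 190.0; 48 190.3; 54 190.2; 60 189.9; 66 189.4; 72 188.6; 78 43.5; 84 43.7; 90 44.6; 96 44.9; 102 45.7; 108 45.2; 114 23.4; 120 23.6; 126 23.4; 132 37.7; 138 38.4; 144 37.7; 150 38.8; 156 39.0; 162 39.7; 168 40.3; 174 40.6;
  return _methods._mean(a, axis=axis, dtype=dtype,
  ret = ret.dtype.type(ret / rcount)
```

Fitting x is at about +2.7°, and the depth shows the sleeve's ramps clearly. The top near the gap is 45.7 mm, so I expect bite about 35° after the gap. The glass plane's slope looks odd, so I'll check it against the boss top.

Run:
```python
from h import *
c=load("w7.npz"); P=cloud(c); b=np.array([.5662,-.0198]); rr=np.hypot(P[...,0]-b[0],P[...,1]-b[1])
th=np.degrees(np.arctan2(P[...,1]-b[1],P[...,0]-b[0]))
for lo,hi in ((0,.008),(.008,.013),(.019,.022)):
    print(lo,[ "%d:%.1f"%(a,1000*np.median(P[(rr>lo)&(rr<hi)&(abs(th-a)<15)&(P[...,2]<.1)][:,2])) for a in range(-165,180,30)])
```

```text
0 ['-165:54.6', '-135:54.8', '-105:54.4', '-75:54.6', '-45:54.3', '-15:54.5', '15:54.6', '45:54.8', '75:54.5', '105:54.5', '135:54.4', '165:54.6']
0.008 ['-165:54.5', '-135:54.5', '-105:54.5', '-75:54.6', '-45:54.6', '-15:54.4', '15:54.5', '45:54.7', '75:54.7', '105:54.7', '135:54.7', '165:54.7']
0.019 ['-165:48.5', '-135:48.5', '-105:48.7', '-75:48.5', '-45:48.6', '-15:48.6', '15:48.8', '45:48.5', '75:48.7', '105:48.6', '135:48.7', '165:48.7']
```

The glass is flat and seated, 6.0 mm proud all round. Next is the ring. First I'll check the clearances around it.

Run:
```python
from h import *
c=load("top0.npz"); P=cloud(c); ok=c["range_z"]>0
for y0 in np.arange(-.14,-.42,-.02):
    print("%.2f"%y0," ".join(("%4d"%(1000*np.max(P[m][:,2])) if (m:=ok&(abs(P[...,0]-x0)<.02)&(abs(P[...,1]-y0)<.01)).any() else " -- ") for x0 in np.arange(.4,.8,.04)))
o=env.get_obs(); print(o["tool_pos"],o["tool_rot"])
```

```text
-0.14    2    5    5    2    2    3    2    3    2    3
-0.16    3    4    3    3    3    3    5    9    3    3
-0.18    3    3    3   27   28    3    8    8    3    3
-0.20    2    3    3   55   55    4    7    8    2    2
-0.22    3    2    4   56   56    2    2    3    3    3
-0.24    4    2    3   56   56    2    3    2    4    3
-0.26    3    2    2    2    3    3    2    2    3    3
-0.28    2    2    2    2    3    4    3   50   73   72
-0.30    3    3    5    3    3    3   73   72   71   51
-0.32    3    5    3    3    3    2   72   51   50   53
-0.34    3    3    2    3    3    3   71   53   50   51
-0.36    4    2    2    3    3    3   71   48   33   47
-0.38    4    3    3    4    3    3   72   43   42   48
-0.40    3    3    4    4    4    4   72   30   43   45
[0.60265593 0.02174827 0.11849556] [ 1.79961290e+02 -7.84432549e-02 -1.29729229e+02]
```

```bash
python3 - <<'E'
from h import *
for n,uv in (("side0",(305,280)),("top0",(344.9,221.6))):
    c=load(n+".npz"); q=onz(c,*uv,.004); v=q[:2]-[.5375,-.2185]; print(n,q,np.hypot(*v),np.degrees(np.arctan2(v[1],v[0])))
E
python3 -m pendant '[{"rx":0,"ry":0,"rz":7,"tx":0,"ty":0,"tz":-6,"jaw":80},{"rx":0,"ry":0,"rz":7,"tx":0,"ty":0,"tz":-6,"jaw":80},{"rx":0,"ry":0,"rz":7,"tx":0,"ty":0,"tz":-6,"jaw":80},{"rx":0,"ry":0,"rz":7,"tx":0,"ty":0,"tz":-6,"jaw":80},{"rx":0,"ry":0,"rz":7,"tx":0,"ty":0,"tz":-6,"jaw":80},{"rx":0,"ry":0,"rz":7,"tx":0,"ty":0,"tz":0,"jaw":80},{"rx":0,"ry":0,"rz":7,"tx":0,"ty":0,"tz":0,"jaw":80}]' 20
```

```text
side0 [ 0.51561299 -0.2406641   0.004     ] 0.031149453640820394 -134.6396034847218
top0 [ 0.5334029  -0.18749074  0.004     ] 0.03127875579100485 97.52661097165816
time_s: 12.15
tool_pos: [0.6027, 0.0205, 0.1492]
tool_rot: [-180.0, -0.0, -179.2]
force: [-1.0, -0.2, -0.1]
grip_width: 0.08
```

```bash
python3 -m pendant '[{"rx":0,"ry":0,"rz":0,"tx":0,"ty":-12,"tz":-2,"jaw":80},{"rx":0,"ry":0,"rz":0,"tx":0,"ty":-20,"tz":-4,"jaw":80},{"rx":0,"ry":0,"rz":0,"tx":0,"ty":-20,"tz":-4,"jaw":80},{"rx":0,"ry":0,"rz":0,"tx":0,"ty":-20,"tz":0,"jaw":80},{"rx":0,"ry":0,"rz":0,"tx":0,"ty":-20,"tz":0,"jaw":80},{"rx":0,"ry":0,"rz":0,"tx":0,"ty":-15,"tz":0,"jaw":80},{"rx":0,"ry":0,"rz":0,"tx":0,"ty":0,"tz":0,"jaw":80}]' 20;  python3 - <<'E'
from h import *
c=cap("wrist"); save(c,"w8",s=1.5); np.savez("w8.npz",**c)
print(env.get_obs()["qpos"],proj(c,np.array([.5375,-.2185,.0])))
E
```

```text
time_s: 12.73
tool_pos: [0.6042, -0.092, 0.1591]
tool_rot: [-179.8, -0.0, -179.0]
force: [-0.6, -0.3, 0.7]
grip_width: 0.0802
[ -9.45739912  16.70346486  18.32639246  95.3022749   -5.47504463
  68.91205966 101.19826827] (np.float64(113.13826120968415), np.float64(107.21670390961232))
```

View pics/w8.png

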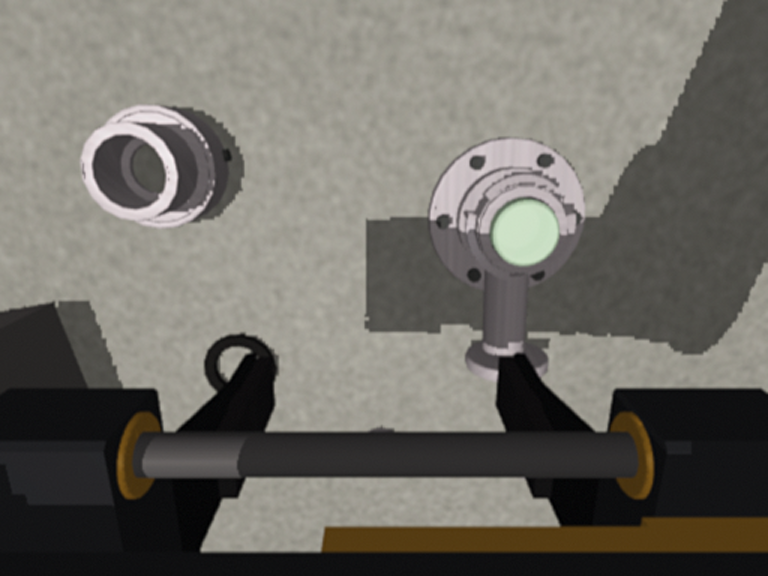

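The ring is at (130,170), with one stud showing at (228,154). Compute its angle, then move on.

```bash
python3 - <<'E'
from h import *
c=load("w8.npz"); q=onz(c,152,102.7,.004); v=q[:2]-[.5375,-.2185]; print(q,np.hypot(*v),np.degrees(np.arctan2(v[1],v[0])))
o=env.get_obs(); print(tool(o,[.5375,-.2185,.054]))
E
python3 -m pendant '[{"rx":0,"ry":0,"rz":0,"tx":3,"ty":-12,"tz":0,"jaw":80},{"rx":0,"ry":0,"rz":0,"tx":3,"ty":-20,"tz":0,"jaw":80},{"rx":0,"ry":0,"rz":0,"tx":3,"ty":-20,"tz":0,"jaw":80},{"rx":0,"ry":0,"rz":0,"tx":3,"ty":-20,"tz":0,"jaw":80},{"rx":0,"ry":0,"rz":0,"tx":3,"ty":-20,"tz":0,"jaw":80},{"rx":0,"ry":0,"rz":0,"tx":3,"ty":-20,"tz":0,"jaw":80},{"rx":0,"ry":0,"rz":0,"tx":0,"ty":-10,"tz":0,"jaw":80},{"rx":0,"ry":0,"rz":0,"tx":0,"ty":0,"tz":0,"jaw":80},{"rx":0,"ry":0,"rz":0,"tx":0,"ty":0,"tz":0,"jaw":80}]' 20;  python3 - <<'E'
from h import *
c=cap("wrist"); save(c,"w9",s=1.5); np.savez("w9.npz",**c)
print(env.get_obs()["qpos"],proj(c,np.array([.5375,-.2185,.0])))
E
```

```text
[ 0.53289584 -0.18258323  0.004     ] 0.03621067035071555 97.30488708830433
[  69.40902377 -128.16931482  105.23058236]
time_s: 13.53
tool_pos: [0.5903, -0.2066, 0.1589]
tool_rot: [179.9, -0.0, -178.7]
force: [0.2, 1.5, 0.5]
grip_width: 0.0802
[ -0.76685707  18.66247355  21.54596432  93.29944082  -7.2920378
  69.44949903 113.68346784] (np.float64(242.10549054406556), np.float64(125.24834835081215))
```

View pics/w9.png

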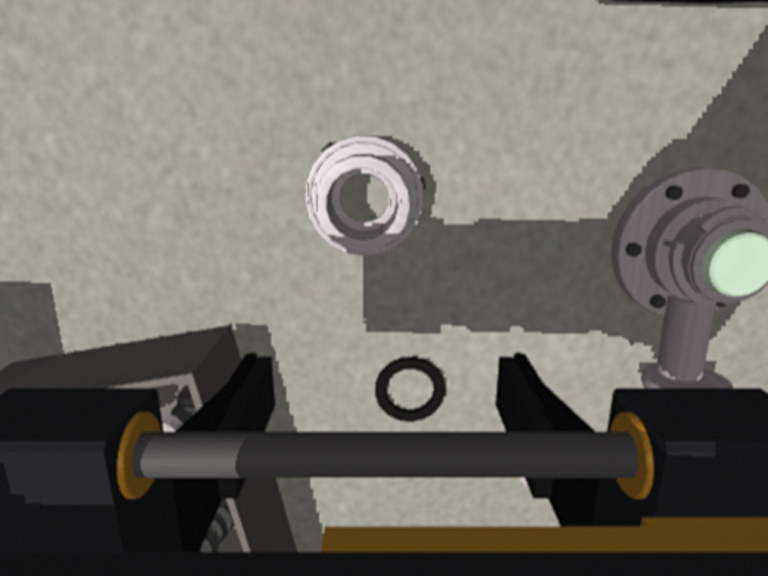

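Run:
```python
from h import *
c=load("w9.npz"); save(c,"w9z",(195,80,300,175),7)
P=cloud(c); m=(abs(P[...,2]-.054)<.0015)&(abs(P[...,0]-.54)<.05)&(abs(P[...,1]+.22)<.05)
Q=P[m][:,:2]; print("top rim",len(Q),np.median(P[m][:,2]),Q.mean(0),(Q.max(0)+Q.min(0))/2,cv2.minEnclosingCircle(Q.astype(np.float32)))
m=(abs(P[...,2]-.0255)<.0015)&(abs(P[...,0]-.54)<.05)&(abs(P[...,1]+.22)<.05)
Q=P[m][:,:2]; print("shoulder",len(Q),(Q.max(0)+Q.min(0))/2,Q.max(0)-Q.min(0),cv2.minEnclosingCircle(Q.astype(np.float32)))
```

```text
top rim 1314 0.053595865851120375 [ 0.53946201 -0.21736546] [ 0.54017854 -0.21723557] ((0.5403512716293335, -0.21731366217136383), 0.023971814662218094)
shoulder 2122 [ 0.54036188 -0.21753608] [0.06494457 0.0650996 ] ((0.5402665734291077, -0.21744535863399506), 0.032939668744802475)
```

View pics/w9z.png

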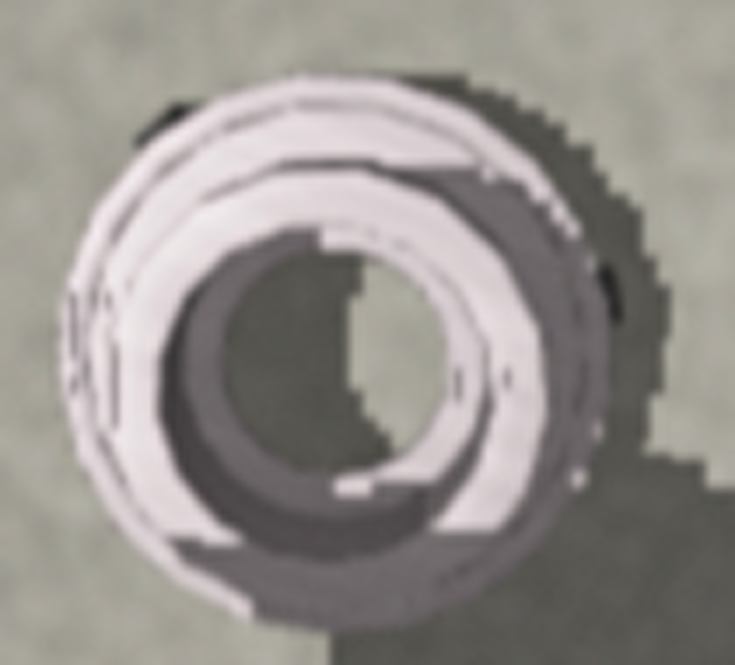

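Run:
```python
from h import *
C=[.5403,-.2174]
def a(n,uv):
    c=load(n+".npz"); q=onz(c,*uv,.004); v=q[:2]-C; print(n,q,np.hypot(*v),np.degrees(np.arctan2(v[1],v[0])))
a("w8",(152,102.7)); a("w9",(217.5,97.7)); a("w9",(282.6,121.9)); a("side0",(305,280)); a("top0",(344.9,221.6))
o=env.get_obs(); print(tool(o,C+[.040]))
```

```text
w8 [ 0.53289584 -0.18258323  0.004     ] 0.035595351368806746 102.00570788671956
w9 [ 0.51409431 -0.23981058  0.004     ] 0.03448148013867068 -139.46360554368775
w9 [ 0.53341333 -0.18260241  0.004     ] 0.035472502625008034 101.1945525522622
side0 [ 0.51561299 -0.2406641   0.004     ] 0.03392147891806477 -136.69970696520315
top0 [ 0.5334029  -0.18749074  0.004     ] 0.030694200504544463 102.98545361451635
[ 50.52848593 -10.88064678 118.80973446]
```

Pins are at about -18.7° (mod 120) and gaps at 2.7°, so the ring needs +21.3° CCW to line up. Move over the ring and descend for the collar grasp.

```bash
python3 -m pendant '[{"rx":0,"ry":0,"rz":0,"tx":8,"ty":-2,"tz":0,"jaw":80},{"rx":0,"ry":0,"rz":0,"tx":12,"ty":-3,"tz":0,"jaw":80},{"rx":0,"ry":0,"rz":0,"tx":12,"ty":-3,"tz":5,"jaw":80},{"rx":0,"ry":0,"rz":0,"tx":12,"ty":-2,"tz":10,"jaw":80},{"rx":0,"ry":0,"rz":0,"tx":6.5,"ty":-1,"tz":15,"jaw":80},{"rx":0,"ry":0,"rz":0,"tx":0,"ty":0,"tz":15,"jaw":80},{"rx":0,"ry":0,"rz":0,"tx":0,"ty":0,"tz":15,"jaw":80},{"rx":0,"ry":0,"rz":0,"tx":0,"ty":0,"tz":0,"jaw":80},{"rx":0,"ry":0,"rz":0,"tx":0,"ty":0,"tz":0,"jaw":80}]' 20;  python3 - <<'E'
from h import *
c=cap("wrist"); save(c,"w10",s=1.5); np.savez("w10.npz",**c); o=env.get_obs(); print(o["qpos"])
P=cloud(c); m=(abs(P[...,2]-.054)<.0015)&(abs(P[...,0]-.54)<.04)&(abs(P[...,1]+.217)<.04)
Q=P[m][:,:2]; q=(Q.max(0)+Q.min(0))/2; print(len(Q),q,Q.max(0)-Q.min(0),tool(o,[*q,.0435]))
E
```

```text
time_s: 14.33
tool_pos: [0.5394, -0.218, 0.0986]
tool_rot: [179.9, -0.1, -178.7]
force: [-1.2, -0.5, 0.1]
grip_width: 0.0801
[  0.56198198  16.86765202  22.03655598 102.89727994  -7.12988738
  61.5848432  116.47149406]
1789 [ 0.54022451 -0.21740574] [0.04785002 0.04699252] [-0.07377697  1.20292599 56.01848572]
```

View pics/w10.png

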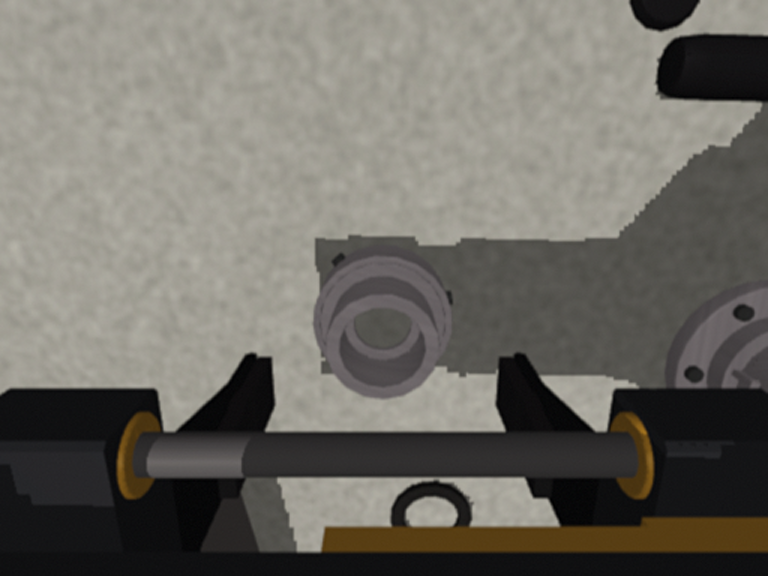

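The ring's collar at (383,345) is centred between the fingers. Descend 55 mm and close.

```bash
python3 -m pendant '[{"rx":0,"ry":0,"rz":0,"tx":0,"ty":0.3,"tz":10,"jaw":80},{"rx":0,"ry":0,"rz":0,"tx":0,"ty":0,"tz":13,"jaw":80},{"rx":0,"ry":0,"rz":0,"tx":0,"ty":0,"tz":13,"jaw":75},{"rx":0,"ry":0,"rz":0,"tx":0,"ty":0,"tz":12,"jaw":70},{"rx":0,"ry":0,"rz":0,"tx":0,"ty":0,"tz":7,"jaw":65},{"rx":0,"ry":0,"rz":0,"tx":0,"ty":0,"tz":0,"jaw":58},{"rx":0,"ry":0,"rz":0,"tx":0,"ty":0,"tz":0,"jaw":52},{"rx":0,"ry":0,"rz":0,"tx":0,"ty":0,"tz":0,"jaw":46},{"rx":0,"ry":0,"rz":0,"tx":0,"ty":0,"tz":0,"jaw":44},{"rx":0,"ry":0,"rz":0,"tx":0,"ty":0,"tz":0,"jaw":44},{"rx":0,"ry":0,"rz":0,"tx":0,"ty":0,"tz":0,"jaw":44},{"rx":0,"ry":0,"rz":0,"tx":0,"ty":0,"tz":0,"jaw":44}]' 25; python3 -m pendant '[{"rx":0,"ry":0,"rz":0,"tx":0,"ty":0,"tz":-6,"jaw":44},{"rx":0,"ry":0,"rz":0,"tx":0,"ty":0,"tz":-12,"jaw":44},{"rx":0,"ry":0,"rz":-5,"tx":0,"ty":0,"tz":-15,"jaw":44},{"rx":0,"ry":0,"rz":-5,"tx":0,"ty":0,"tz":-15,"jaw":44},{"rx":0,"ry":0,"rz":-5,"tx":0,"ty":0,"tz":-12,"jaw":44},{"rx":0,"ry":0,"rz":-5,"tx":0,"ty":0,"tz":-10,"jaw":44},{"rx":0,"ry":0,"rz":-1.3,"tx":0,"ty":0,"tz":-5,"jaw":44},{"rx":0,"ry":0,"rz":0,"tx":0,"ty":0,"tz":0,"jaw":44},{"rx":0,"ry":0,"rz":0,"tx":0,"ty":0,"tz":0,"jaw":44}]' 25
python3 - <<'E'
from h import *
c=cap("wrist"); save(c,"w11",s=1.5); np.savez("w11.npz",**c); o=env.get_obs(); print(o["qpos"],tool(o,[.5664,-.0199,.12]))
E
```

```text
time_s: 15.38
tool_pos: [0.5405, -0.2194, 0.0447]
tool_rot: [-180.0, 0.1, -178.8]
force: [-0.6, 0.3, 1.6]
grip_width: 0.0477
time_s: 16.13
tool_pos: [0.5398, -0.2191, 0.1192]
tool_rot: [180.0, 0.0, -157.6]
force: [-0.4, -1.2, -2.1]
grip_width: 0.0476
[  3.07584307  15.46304051  19.04367959 101.8295035   -5.57481483
  63.67614194 136.40460855] [-100.87504331  173.68963916   -1.28599409]
```

View pics/w11.png

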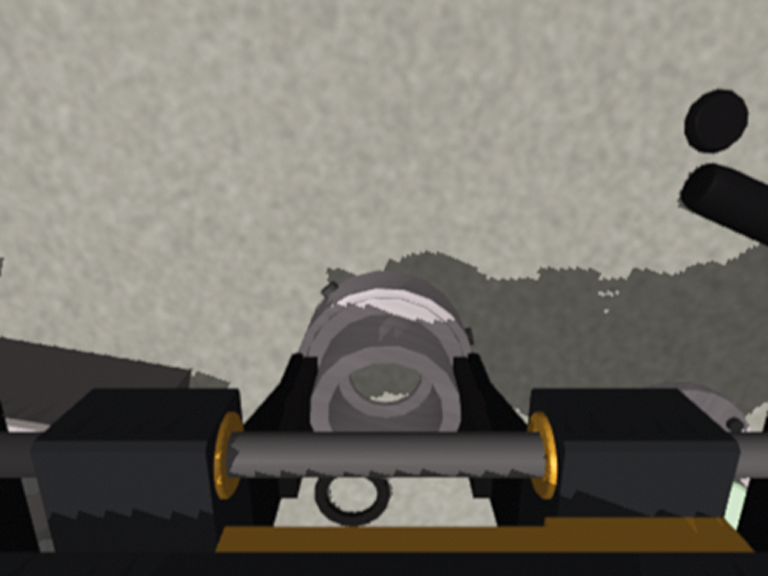

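The ring is held level and aligned, with studs visible at (330,290) and (470,335). I've corrected for the camera's roughly 1.5 mm tool-y bias, which the jaw centring revealed. The target TCP over the fitting is (0.5673,-0.0205).

```bash
python3 -m pendant '[{"rx":0,"ry":0,"rz":0,"tx":-4,"ty":7,"tz":0,"jaw":44},{"rx":0,"ry":0,"rz":0,"tx":-8,"ty":13,"tz":0,"jaw":44},{"rx":0,"ry":0,"rz":0,"tx":-10,"ty":17,"tz":0,"jaw":44},{"rx":0,"ry":0,"rz":0,"tx":-10,"ty":17,"tz":0,"jaw":44},{"rx":0,"ry":0,"rz":0,"tx":-10,"ty":17,"tz":0,"jaw":44},{"rx":0,"ry":0,"rz":0,"tx":-10,"ty":17,"tz":0,"jaw":44},{"rx":0,"ry":0,"rz":0,"tx":-10,"ty":17,"tz":0,"jaw":44},{"rx":0,"ry":0,"rz":0,"tx":-10,"ty":17,"tz":0,"jaw":44},{"rx":0,"ry":0,"rz":0,"tx":-10,"ty":17,"tz":0,"jaw":44},{"rx":0,"ry":0,"rz":0,"tx":-9,"ty":17,"tz":0,"jaw":44},{"rx":0,"ry":0,"rz":0,"tx":-6,"ty":11,"tz":0,"jaw":44},{"rx":0,"ry":0,"rz":0,"tx":-4,"ty":6,"tz":0,"jaw":44},{"rx":0,"ry":0,"rz":0,"tx":0,"ty":0,"tz":0,"jaw":44},{"rx":0,"ry":0,"rz":0,"tx":0,"ty":0,"tz":0,"jaw":44}]' 25
python3 - <<'E'
from h import *
c=cap("wrist"); save(c,"w12",s=1.5); np.savez("w12.npz",**c); o=env.get_obs(); print(o["qpos"],tool(o,[.5673,-.0205,.119]))
for n in ("side","top"):
    d=cap(n); np.savez(n+"12.npz",**d); save(d,n+"12",(220,130,320,230) if n=="side" else (235,150,325,240),6)
E
```

```text
time_s: 17.35
tool_pos: [0.5667, -0.0212, 0.1188]
tool_rot: [-180.0, -0.0, -157.5]
force: [-0.4, -1.0, -2.4]
grip_width: 0.0474
[-11.25796511  13.40246319  12.23880465 103.74609257  -3.08882956
  63.19927142 114.51292072] [-1.13836903  1.23430441 -0.11000401]
```

View pics/w12.png

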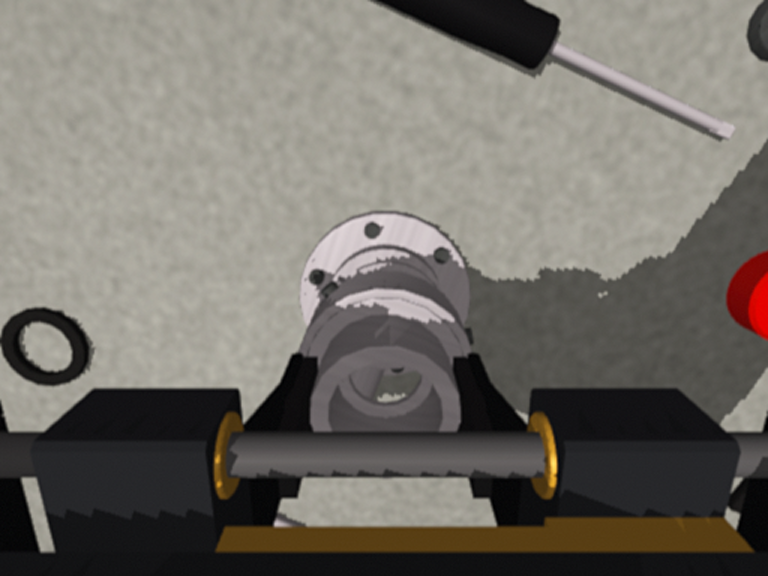

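View pics/side12.png

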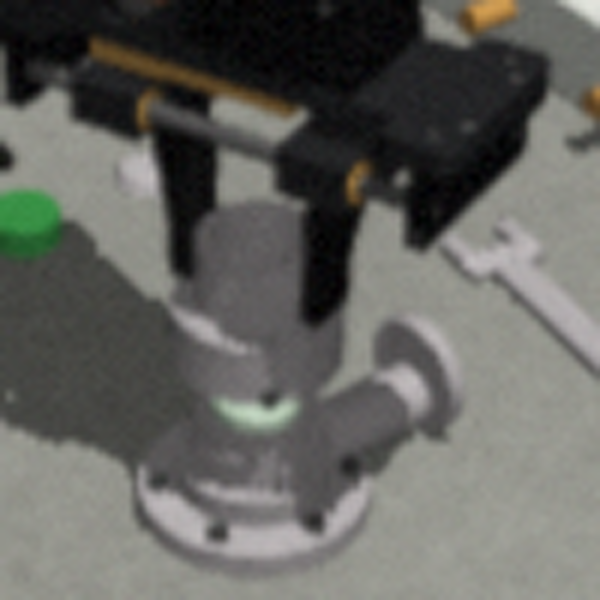

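I'll check the ring-to-fitting alignment numerically with the fixed cameras.

Run:
```python
from h import *
zb=.1188-.0447
for n in ("side12","top12"):
    c=load(n+".npz"); P=cloud(c); 
    def cl(zlo,zhi,rmax,c0=(.5665,-.0205),rmin=0):
        rr=np.hypot(P[...,0]-c0[0],P[...,1]-c0[1]); return (P[...,2]>zlo)&(P[...,2]<zhi)&(rr<rmax)&(rr>rmin)
    def fit(m):
        Q=P[m][:,:2]; A=np.c_[2*Q,np.ones(len(Q))]; s=np.linalg.lstsq(A,(Q**2).sum(1),rcond=None)[0]; return len(Q),s[:2],np.sqrt(s[2]+s@[s[0],s[1],0])
    print(n,"skirt",fit(cl(zb+.003,zb+.022,.042,rmin=.028)))
    print(n,"collar",fit(cl(zb+.03,zb+.05,.030,rmin=.021)))
    for z in (.004,.006): 
        pass
    m=cl(.0,.012,.05,rmin=.03); Q=P[m][:,:2]; print(n,"base",len(Q),cv2.minEnclosingCircle(Q.astype(np.float32)))
```

```text
side12 skirt (195, array([ 0.56526681, -0.02216118]), np.float64(0.03192715432524635))
side12 collar (152, array([ 0.56769781, -0.01950752]), np.float64(0.026170591593549827))
side12 base 264 ((0.5653582215309143, -0.021007580682635307), 0.04970576614141464)
top12 skirt (0, array([0., 0.]), np.float64(0.0))
top12 collar (0, array([0., 0.]), np.float64(0.0))
top12 base 0 ((0.0, 0.0), 0.0)
```

The estimates agree within about 1 mm. Apply half the correction and descend to just above the boss, then in small steps with force checks.

```bash
python3 -m pendant '[{"rx":0,"ry":0,"rz":0,"tx":-0.6,"ty":0.7,"tz":5,"jaw":44},{"rx":0,"ry":0,"rz":0,"tx":0,"ty":0,"tz":7,"jaw":44},{"rx":0,"ry":0,"rz":0,"tx":0,"ty":0,"tz":6,"jaw":44},{"rx":0,"ry":0,"rz":0,"tx":0,"ty":0,"tz":4,"jaw":44},{"rx":0,"ry":0,"rz":0,"tx":0,"ty":0,"tz":0,"jaw":44}]' 25; python3 -m pendant '[{"rx":0,"ry":0,"rz":0,"tx":0,"ty":0,"tz":1,"jaw":44},{"rx":0,"ry":0,"rz":0,"tx":0,"ty":0,"tz":1,"jaw":44},{"rx":0,"ry":0,"rz":0,"tx":0,"ty":0,"tz":0,"jaw":44}]' 25;python3 -m pendant '[{"rx":0,"ry":0,"rz":0,"tx":0,"ty":0,"tz":1,"jaw":44},{"rx":0,"ry":0,"rz":0,"tx":0,"ty":0,"tz":1,"jaw":44},{"rx":0,"ry":0,"rz":0,"tx":0,"ty":0,"tz":0,"jaw":44}]' 25
```

```text
time_s: 17.92
tool_pos: [0.5661, -0.0199, 0.0954]
tool_rot: [179.9, -0.2, -157.5]
force: [0.1, 0.2, -1.6]
grip_width: 0.0477
time_s: 18.17
tool_pos: [0.5673, -0.0197, 0.0951]
tool_rot: [-180.0, 0.0, -157.5]
force: [-0.0, -0.5, -2.8]
grip_width: 0.0474
time_s: 18.42
tool_pos: [0.5672, -0.0197, 0.093]
tool_rot: [180.0, 0.0, -157.5]
force: [0.3, -0.3, -2.3]
grip_width: 0.0475
```

```bash
python3 -m pendant '[{"rx":0,"ry":0,"rz":0,"tx":0,"ty":-0.4,"tz":0.8,"jaw":44},{"rx":0,"ry":0,"rz":0,"tx":0,"ty":0,"tz":0.8,"jaw":44},{"rx":0,"ry":0,"rz":0,"tx":0,"ty":0,"tz":0,"jaw":44}]' 25;python3 -m pendant '[{"rx":0,"ry":0,"rz":0,"tx":0,"ty":0,"tz":0.8,"jaw":44},{"rx":0,"ry":0,"rz":0,"tx":0,"ty":0,"tz":0.8,"jaw":44},{"rx":0,"ry":0,"rz":0,"tx":0,"ty":0,"tz":0,"jaw":44}]' 25;python3 -m pendant '[{"rx":0,"ry":0,"rz":0,"tx":0,"ty":0,"tz":0.8,"jaw":44},{"rx":0,"ry":0,"rz":0,"tx":0,"ty":0,"tz":0.8,"jaw":44},{"rx":0,"ry":0,"rz":0,"tx":0,"ty":0,"tz":0,"jaw":44}]' 25
```

```text
time_s: 18.67
tool_pos: [0.5673, -0.0201, 0.0913]
tool_rot: [180.0, -0.0, -157.5]
force: [0.1, 0.1, -3.5]
grip_width: 0.0475
time_s: 18.92
tool_pos: [0.5672, -0.0201, 0.0897]
tool_rot: [180.0, -0.0, -157.5]
force: [-0.1, -0.7, -2.4]
grip_width: 0.0479
time_s: 19.17
tool_pos: [0.5672, -0.0201, 0.0881]
tool_rot: [180.0, -0.0, -157.5]
force: [-0.1, 0.2, -3.6]
grip_width: 0.0478
```

```bash
python3 -m pendant '[{"rx":0,"ry":0,"rz":0,"tx":0,"ty":0,"tz":0.8,"jaw":44},{"rx":0,"ry":0,"rz":0,"tx":0,"ty":0,"tz":0.8,"jaw":44},{"rx":0,"ry":0,"rz":0,"tx":0,"ty":0,"tz":0,"jaw":44}]' 25;python3 -m pendant '[{"rx":0,"ry":0,"rz":0,"tx":0,"ty":0,"tz":0.8,"jaw":44},{"rx":0,"ry":0,"rz":0,"tx":0,"ty":0,"tz":0.8,"jaw":44},{"rx":0,"ry":0,"rz":0,"tx":0,"ty":0,"tz":0,"jaw":44}]' 25;python3 -m pendant '[{"rx":0,"ry":0,"rz":0,"tx":0,"ty":0,"tz":0.8,"jaw":44},{"rx":0,"ry":0,"rz":0,"tx":0,"ty":0,"tz":0.8,"jaw":44},{"rx":0,"ry":0,"rz":0,"tx":0,"ty":0,"tz":0,"jaw":44}]' 25
```

```text
time_s: 19.42
tool_pos: [0.5672, -0.0201, 0.0865]
tool_rot: [180.0, -0.0, -157.5]
force: [0.1, 0.3, -2.5]
grip_width: 0.0479
time_s: 19.67
tool_pos: [0.5673, -0.0201, 0.0849]
tool_rot: [180.0, -0.0, -157.5]
force: [-0.3, 0.5, -3.1]
grip_width: 0.0475
time_s: 19.92
tool_pos: [0.5673, -0.0201, 0.0833]
tool_rot: [180.0, -0.0, -157.5]
force: [-0.1, 0.8, -2.4]
grip_width: 0.0477
```

```bash
python3 -m pendant '[{"rx":0,"ry":0,"rz":0,"tx":0,"ty":0,"tz":0.8,"jaw":44},{"rx":0,"ry":0,"rz":0,"tx":0,"ty":0,"tz":0.8,"jaw":44},{"rx":0,"ry":0,"rz":0,"tx":0,"ty":0,"tz":0,"jaw":44}]' 25;python3 -m pendant '[{"rx":0,"ry":0,"rz":0,"tx":0,"ty":0,"tz":0.8,"jaw":44},{"rx":0,"ry":0,"rz":0,"tx":0,"ty":0,"tz":0.8,"jaw":44},{"rx":0,"ry":0,"rz":0,"tx":0,"ty":0,"tz":0,"jaw":44}]' 25;python3 -m pendant '[{"rx":0,"ry":0,"rz":0,"tx":0,"ty":0,"tz":0.8,"jaw":44},{"rx":0,"ry":0,"rz":0,"tx":0,"ty":0,"tz":0,"jaw":44},{"rx":0,"ry":0,"rz":0,"tx":0,"ty":0,"tz":0,"jaw":44}]' 25
```

```text
time_s: 20.17
tool_pos: [0.5672, -0.0201, 0.0817]
tool_rot: [180.0, -0.0, -157.5]
force: [-0.6, -0.6, -2.3]
grip_width: 0.0474
time_s: 20.42
tool_pos: [0.5673, -0.0201, 0.0801]
tool_rot: [180.0, -0.0, -157.5]
force: [-0.6, 0.6, -3.3]
grip_width: 0.0476
time_s: 20.67
tool_pos: [0.5673, -0.0201, 0.0794]
tool_rot: [180.0, -0.0, -157.5]
force: [-0.3, -0.1, -2.3]
grip_width: 0.0479
```

Pins are well into the gaps: the underside is at about 34.7 mm with no resistance. I'll make fine steps to touch.

```bash
python3 -m pendant '[{"rx":0,"ry":0,"rz":0,"tx":0,"ty":0,"tz":0.4,"jaw":44},{"rx":0,"ry":0,"rz":0,"tx":0,"ty":0,"tz":0,"jaw":44},{"rx":0,"ry":0,"rz":0,"tx":0,"ty":0,"tz":0,"jaw":44}]' 25;python3 -m pendant '[{"rx":0,"ry":0,"rz":0,"tx":0,"ty":0,"tz":0.3,"jaw":44},{"rx":0,"ry":0,"rz":0,"tx":0,"ty":0,"tz":0,"jaw":44},{"rx":0,"ry":0,"rz":0,"tx":0,"ty":0,"tz":0,"jaw":44}]' 25;python3 -m pendant '[{"rx":0,"ry":0,"rz":0,"tx":0,"ty":0,"tz":0.3,"jaw":44},{"rx":0,"ry":0,"rz":0,"tx":0,"ty":0,"tz":0,"jaw":44},{"rx":0,"ry":0,"rz":0,"tx":0,"ty":0,"tz":0,"jaw":44}]' 25;python3 -m pendant '[{"rx":0,"ry":0,"rz":0,"tx":0,"ty":0,"tz":0.3,"jaw":44},{"rx":0,"ry":0,"rz":0,"tx":0,"ty":0,"tz":0,"jaw":44},{"rx":0,"ry":0,"rz":0,"tx":0,"ty":0,"tz":0,"jaw":44}]' 25
```

```text
time_s: 20.92
tool_pos: [0.5674, -0.0201, 0.0791]
tool_rot: [180.0, 0.0, -157.5]
force: [-0.8, -0.5, -3.6]
grip_width: 0.0473
time_s: 21.17
tool_pos: [0.5674, -0.0201, 0.0788]
tool_rot: [-180.0, 0.0, -157.5]
force: [0.3, -0.9, -2.3]
grip_width: 0.0476
time_s: 21.42
tool_pos: [0.5674, -0.0201, 0.0785]
tool_rot: [180.0, 0.0, -157.5]
force: [0.3, 0.5, -3.3]
grip_width: 0.0476
time_s: 21.67
tool_pos: [0.5674, -0.0201, 0.0782]
tool_rot: [180.0, 0.0, -157.5]
force: [0.2, -0.3, -2.0]
grip_width: 0.0475
```

```bash
for i in 1; do python3 -m pendant '[{"rx":0,"ry":0,"rz":0,"tx":0,"ty":0,"tz":0.2,"jaw":44},{"rx":0,"ry":0,"rz":0,"tx":0,"ty":0,"tz":0,"jaw":44}]' 25;python3 -m pendant '[{"rx":0,"ry":0,"rz":0,"tx":0,"ty":0,"tz":0,"jaw":44}]' 25;python3 -m pendant '[{"rx":0,"ry":0,"rz":0,"tx":0,"ty":0,"tz":0.2,"jaw":44},{"rx":0,"ry":0,"rz":0,"tx":0,"ty":0,"tz":0,"jaw":44}]' 25;python3 -m pendant '[{"rx":0,"ry":0,"rz":0,"tx":0,"ty":0,"tz":0,"jaw":44}]' 25; done | grep -E "time|force|pos"
```

```text
time_s: 21.83
tool_pos: [0.5674, -0.0201, 0.078]
force: [-0.5, 0.3, -1.8]
time_s: 21.92
tool_pos: [0.5674, -0.0201, 0.078]
force: [-0.3, -0.3, -1.8]
time_s: 22.08
tool_pos: [0.5674, -0.0201, 0.078]
force: [0.3, -0.2, 0.1]
time_s: 22.17
tool_pos: [0.5674, -0.0201, 0.0779]
force: [-0.4, -0.6, -0.7]
```

Contact with the glass is at TCP z≈0.0780. I'll back off 0.2 mm and turn clockwise, first the free part and then in small steps while feeling the force.

```bash
(python3 -m pendant '[{"rx":0,"ry":0,"rz":0,"tx":0,"ty":0,"tz":-0.2,"jaw":44},{"rx":0,"ry":0,"rz":3,"tx":0,"ty":0,"tz":0,"jaw":44},{"rx":0,"ry":0,"rz":3,"tx":0,"ty":0,"tz":0,"jaw":44},{"rx":0,"ry":0,"rz":2,"tx":0,"ty":0,"tz":0,"jaw":44},{"rx":0,"ry":0,"rz":0,"tx":0,"ty":0,"tz":0,"jaw":44}]' 25; python3 -m pendant '[{"rx":0,"ry":0,"rz":3,"tx":0,"ty":0,"tz":0,"jaw":44},{"rx":0,"ry":0,"rz":3,"tx":0,"ty":0,"tz":0,"jaw":44},{"rx":0,"ry":0,"rz":0,"tx":0,"ty":0,"tz":0,"jaw":44}]' 25) | grep -v grip; python3 -c "
from cell import env; o=env.get_obs(); print(o['wrist_torque'],o['force'],o['tool_pos'])"
```

```text
time_s: 22.58
tool_pos: [0.5675, -0.0202, 0.078]
tool_rot: [-180.0, 0.0, -165.5]
force: [-0.9, -0.4, -1.0]
time_s: 22.83
tool_pos: [0.5675, -0.0201, 0.078]
tool_rot: [-180.0, 0.0, -171.5]
force: [-0.2, -0.6, -0.9]
[-0.06314287 -0.00960085 -0.0212177 ] [-0.24713573 -0.62288333 -0.94130846] [ 0.56753083 -0.02005487  0.07802147]
```

```bash
(python3 -m pendant '[{"rx":0,"ry":0,"rz":2,"tx":0,"ty":0,"tz":0,"jaw":44},{"rx":0,"ry":0,"rz":2,"tx":0,"ty":0,"tz":0,"jaw":44},{"rx":0,"ry":0,"rz":0,"tx":0,"ty":0,"tz":0,"jaw":44}]' 25; python3 -m pendant '[{"rx":0,"ry":0,"rz":1.5,"tx":0,"ty":0,"tz":0,"jaw":44},{"rx":0,"ry":0,"rz":1.5,"tx":0,"ty":0,"tz":0,"jaw":44},{"rx":0,"ry":0,"rz":0,"tx":0,"ty":0,"tz":0,"jaw":44}]' 25;python3 -m pendant '[{"rx":0,"ry":0,"rz":1.5,"tx":0,"ty":0,"tz":0,"jaw":44},{"rx":0,"ry":0,"rz":0,"tx":0,"ty":0,"tz":0,"jaw":44},{"rx":0,"ry":0,"rz":0,"tx":0,"ty":0,"tz":0,"jaw":44}]' 25 ) | grep -v grip; python3 -c "
from cell import env; o=env.get_obs(); print(o['wrist_torque'],o['force'],o['tool_pos'])"
```

```text
time_s: 23.08
tool_pos: [0.5675, -0.0201, 0.078]
tool_rot: [-180.0, 0.0, -175.4]
force: [-0.3, -0.4, -1.6]
time_s: 23.33
tool_pos: [0.5675, -0.0201, 0.078]
tool_rot: [180.0, 0.0, -178.4]
force: [0.3, -0.4, -0.9]
time_s: 23.58
tool_pos: [0.5674, -0.0201, 0.078]
tool_rot: [180.0, 0.0, -179.8]
force: [0.3, 0.5, -1.6]
[-0.07990611 -0.04685387 -0.00285376] [ 0.32042877  0.50827399 -1.57026341] [ 0.5673852  -0.02007551  0.07800281]
```

```bash
(python3 -m pendant '[{"rx":0,"ry":0,"rz":1,"tx":0,"ty":0,"tz":0,"jaw":44},{"rx":0,"ry":0,"rz":1,"tx":0,"ty":0,"tz":0,"jaw":44},{"rx":0,"ry":0,"rz":0,"tx":0,"ty":0,"tz":0,"jaw":44}]' 25; python3 -m pendant '[{"rx":0,"ry":0,"rz":1,"tx":0,"ty":0,"tz":0,"jaw":44},{"rx":0,"ry":0,"rz":1,"tx":0,"ty":0,"tz":0,"jaw":44},{"rx":0,"ry":0,"rz":0,"tx":0,"ty":0,"tz":0,"jaw":44}]' 25;python3 -m pendant '[{"rx":0,"ry":0,"rz":1,"tx":0,"ty":0,"tz":0,"jaw":44},{"rx":0,"ry":0,"rz":1,"tx":0,"ty":0,"tz":0,"jaw":44},{"rx":0,"ry":0,"rz":0,"tx":0,"ty":0,"tz":0,"jaw":44}]' 25 ) | grep -v grip; python3 -c "
from cell import env; o=env.get_obs(); print(o['wrist_torque'],o['force'],o['tool_pos'])"
```

```text
time_s: 23.83
tool_pos: [0.5674, -0.0201, 0.078]
tool_rot: [180.0, 0.0, 178.0]
force: [0.3, 0.5, -1.2]
time_s: 24.08
tool_pos: [0.5674, -0.0201, 0.078]
tool_rot: [180.0, 0.0, 176.0]
force: [-0.0, -0.3, -1.1]
time_s: 24.33
tool_pos: [0.5674, -0.0201, 0.078]
tool_rot: [180.0, 0.0, 174.0]
force: [1.2, 0.2, -0.8]
[ 0.0150709  -0.02501241 -0.02046035] [ 1.19919249  0.19443382 -0.77520802] [ 0.56735546 -0.02006792  0.07799474]
```

```bash
(python3 -m pendant '[{"rx":0,"ry":0,"rz":1,"tx":0,"ty":0,"tz":0,"jaw":44},{"rx":0,"ry":0,"rz":1,"tx":0,"ty":0,"tz":0,"jaw":44},{"rx":0,"ry":0,"rz":0,"tx":0,"ty":0,"tz":0,"jaw":44}]' 25; python3 -m pendant '[{"rx":0,"ry":0,"rz":1,"tx":0,"ty":0,"tz":0,"jaw":44},{"rx":0,"ry":0,"rz":1,"tx":0,"ty":0,"tz":0,"jaw":44},{"rx":0,"ry":0,"rz":0,"tx":0,"ty":0,"tz":0,"jaw":44}]' 25;python3 -m pendant '[{"rx":0,"ry":0,"rz":1,"tx":0,"ty":0,"tz":0,"jaw":44},{"rx":0,"ry":0,"rz":1,"tx":0,"ty":0,"tz":0,"jaw":44},{"rx":0,"ry":0,"rz":0,"tx":0,"ty":0,"tz":0,"jaw":44}]' 25 ) | grep -v grip; python3 -c "
from cell import env; o=env.get_obs(); print(o['wrist_torque'],o['force'],o['tool_pos'])"
```

```text
time_s: 24.58
tool_pos: [0.5673, -0.0201, 0.078]
tool_rot: [180.0, 0.0, 172.0]
force: [0.2, 0.5, -0.5]
time_s: 24.83
tool_pos: [0.5674, -0.0201, 0.078]
tool_rot: [180.0, 0.0, 170.0]
force: [-0.1, -0.5, -1.0]
time_s: 25.08
tool_pos: [0.5674, -0.0201, 0.078]
tool_rot: [180.0, 0.0, 168.0]
force: [0.5, -0.3, -1.0]
[-0.05588521 -0.03700392 -0.01641312] [ 0.52166455 -0.26398895 -1.00635524] [ 0.56737969 -0.02012958  0.07798833]
```

```bash
(python3 -m pendant '[{"rx":0,"ry":0,"rz":1,"tx":0,"ty":0,"tz":0,"jaw":44},{"rx":0,"ry":0,"rz":1,"tx":0,"ty":0,"tz":0,"jaw":44},{"rx":0,"ry":0,"rz":0,"tx":0,"ty":0,"tz":0,"jaw":44}]' 25; python3 -m pendant '[{"rx":0,"ry":0,"rz":1,"tx":0,"ty":0,"tz":0,"jaw":44},{"rx":0,"ry":0,"rz":1,"tx":0,"ty":0,"tz":0,"jaw":44},{"rx":0,"ry":0,"rz":0,"tx":0,"ty":0,"tz":0,"jaw":44}]' 25;python3 -m pendant '[{"rx":0,"ry":0,"rz":1,"tx":0,"ty":0,"tz":0,"jaw":44},{"rx":0,"ry":0,"rz":1,"tx":0,"ty":0,"tz":0,"jaw":44},{"rx":0,"ry":0,"rz":0,"tx":0,"ty":0,"tz":0,"jaw":44}]' 25 ) | grep -v grip; python3 -c "
from cell import env; o=env.get_obs(); print(o['wrist_torque'],o['force'],o['tool_pos'])"
```

```text
time_s: 25.33
tool_pos: [0.5674, -0.0201, 0.078]
tool_rot: [180.0, 0.0, 166.0]
force: [0.7, 0.3, -1.4]
time_s: 25.58
tool_pos: [0.5674, -0.0202, 0.0779]
tool_rot: [-180.0, 0.0, 164.0]
force: [0.4, -0.7, -1.1]
time_s: 25.83
tool_pos: [0.5674, -0.0203, 0.0779]
tool_rot: [-180.0, 0.0, 162.0]
force: [0.2, -0.9, -1.5]
[-0.20905475 -0.23396244  0.00292119] [ 0.24443665 -0.91059077 -1.53448121] [ 0.56737107 -0.02031746  0.07792055]
```

Run:
```python
from h import *
c=cap("wrist"); save(c,"w13",s=1.5); np.savez("w13.npz",**c)
d=cap("side"); save(d,"side13",(220,130,320,230),6)
```

```text
(no output)
```

View pics/w13.png

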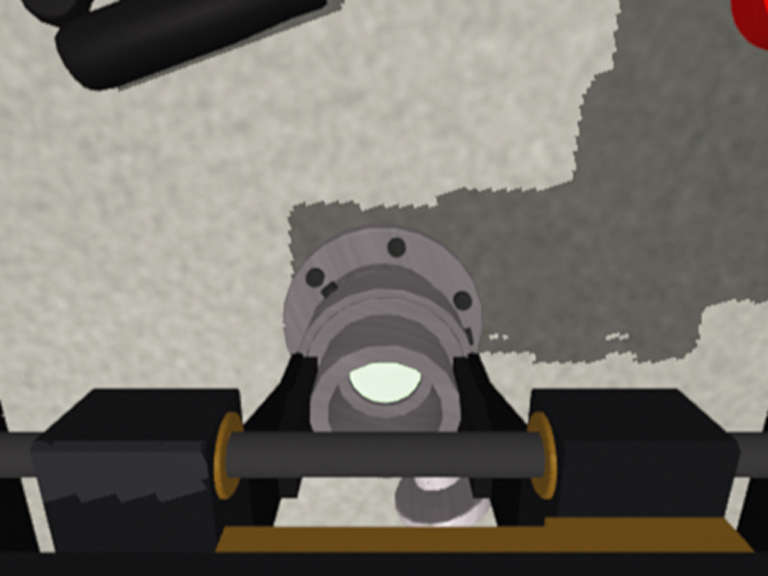

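View pics/side13.png

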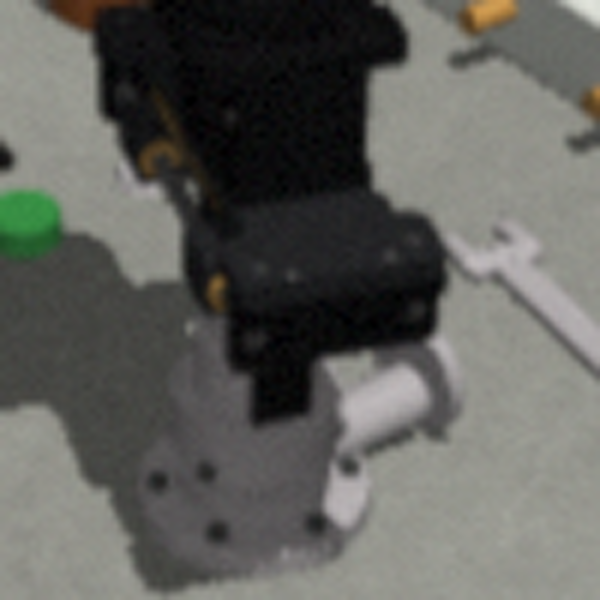

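The studs have followed the gripper (330,290 and 470,335 as before), so nothing slipped: 40.5° turned. The wrist moment has just risen, so bite seems to be starting near 38–40°, close to the sleeve-height estimate. Continue in 1–2° steps.

```bash
cat > r.py <<'E'
from cell import env; import numpy as np
o=env.get_obs(); print("  T",np.round(o['wrist_torque'],3),"F",np.round(o['force'],2),"z %.5f"%o['tool_pos'][2],np.round(o['tool_rot'],2), "eff",np.round(o['effort'],2))
E
for i in 1; do python3 -m pendant '[{"rx":0,"ry":0,"rz":1,"tx":0,"ty":0,"tz":0,"jaw":44},{"rx":0,"ry":0,"rz":0,"tx":0,"ty":0,"tz":0,"jaw":44}]' 25|grep time; python3 r.py;python3 -m pendant '[{"rx":0,"ry":0,"rz":1,"tx":0,"ty":0,"tz":0,"jaw":44},{"rx":0,"ry":0,"rz":0,"tx":0,"ty":0,"tz":0,"jaw":44}]' 25|grep time; python3 r.py;python3 -m pendant '[{"rx":0,"ry":0,"rz":1,"tx":0,"ty":0,"tz":0,"jaw":44},{"rx":0,"ry":0,"rz":0,"tx":0,"ty":0,"tz":0,"jaw":44}]' 25|grep time; python3 r.py; done
```

```text
time_s: 26.1
  T [-0.329 -0.168  0.023] F [ 1.55 -2.37 -2.26] z 0.07790 [-1.7999e+02  1.0000e-02  1.6098e+02] eff [ -0.73 -42.27   2.22 -27.65  -0.41   0.39  -0.15]
time_s: 26.27
  T [-0.439 -0.148  0.034] F [ 1.04 -1.41 -3.06] z 0.07784 [-179.98   -0.    159.98] eff [ -0.94 -42.47   2.05 -27.81  -0.53   0.42  -0.16]
time_s: 26.43
  T [-0.549 -0.218  0.032] F [ 0.85 -1.46 -3.12] z 0.07783 [-179.98    0.    158.97] eff [ -1.12 -42.74   1.91 -28.01  -0.63   0.45  -0.16]
```

Bite is clear: moment and pull have grown since ~39° turned, and I'm now at 43.5°. Target is ~51°. I'll follow the ring down slightly as it draws in.

```bash
for i in 1; do python3 -m pendant '[{"rx":0,"ry":0,"rz":1,"tx":0,"ty":0,"tz":0.08,"jaw":44},{"rx":0,"ry":0,"rz":0,"tx":0,"ty":0,"tz":0,"jaw":44}]' 25|grep time; python3 r.py;python3 -m pendant '[{"rx":0,"ry":0,"rz":1,"tx":0,"ty":0,"tz":0.08,"jaw":44},{"rx":0,"ry":0,"rz":0,"tx":0,"ty":0,"tz":0,"jaw":44}]' 25|grep time; python3 r.py;python3 -m pendant '[{"rx":0,"ry":0,"rz":1,"tx":0,"ty":0,"tz":0.08,"jaw":44},{"rx":0,"ry":0,"rz":0,"tx":0,"ty":0,"tz":0,"jaw":44}]' 25|grep time; python3 r.py; done
```

```text
time_s: 26.6
  T [-0.615 -0.18   0.082] F [ 0.06 -2.71 -4.02] z 0.07776 [-179.98   -0.    157.97] eff [ -1.27 -42.86   1.78 -28.12  -0.72   0.46  -0.16]
time_s: 26.77
  T [-0.582 -0.217  0.062] F [ 1.19 -2.6  -2.94] z 0.07770 [-179.98   -0.    156.98] eff [ -1.41 -42.99   1.67 -28.22  -0.8    0.47  -0.17]
time_s: 26.93
  T [-0.66  -0.166  0.062] F [ 0.81 -2.45 -3.19] z 0.07761 [-179.98   -0.    155.98] eff [ -1.53 -43.1    1.57 -28.3   -0.9    0.49  -0.19]
```

```bash
for i in 1; do python3 -m pendant '[{"rx":0,"ry":0,"rz":1,"tx":0,"ty":0,"tz":0.08,"jaw":44},{"rx":0,"ry":0,"rz":0,"tx":0,"ty":0,"tz":0,"jaw":44}]' 25|grep time; python3 r.py;python3 -m pendant '[{"rx":0,"ry":0,"rz":1,"tx":0,"ty":0,"tz":0.08,"jaw":44},{"rx":0,"ry":0,"rz":0,"tx":0,"ty":0,"tz":0,"jaw":44}]' 25|grep time; python3 r.py;python3 -m pendant '[{"rx":0,"ry":0,"rz":1,"tx":0,"ty":0,"tz":0.08,"jaw":44},{"rx":0,"ry":0,"rz":0,"tx":0,"ty":0,"tz":0,"jaw":44}]' 25|grep time; python3 r.py; python3 -m pendant '[{"rx":0,"ry":0,"rz":1,"tx":0,"ty":0,"tz":0.08,"jaw":44},{"rx":0,"ry":0,"rz":0,"tx":0,"ty":0,"tz":0,"jaw":44}]' 25|grep time; python3 r.py; done
```

```text
time_s: 27.1
  T [-0.745 -0.221  0.072] F [ 0.79 -3.66 -3.74] z 0.07755 [-179.99    0.    154.98] eff [ -1.68 -43.2    1.45 -28.36  -0.99   0.53  -0.2 ]
time_s: 27.27
  T [-0.806 -0.288  0.054] F [ 0.58 -2.72 -4.42] z 0.07747 [-179.99    0.    153.97] eff [ -1.81 -43.31   1.35 -28.42  -1.06   0.56  -0.2 ]
time_s: 27.43
  T [-0.837 -0.317  0.073] F [ 0.91 -3.73 -4.47] z 0.07742 [-179.99    0.    152.97] eff [ -1.9  -43.38   1.28 -28.46  -1.11   0.59  -0.19]
time_s: 27.6
  T [-0.841 -0.308  0.085] F [ 1.3  -2.98 -5.41] z 0.07737 [-1.7999e+02  1.0000e-02  1.5198e+02] eff [ -1.96 -43.42   1.25 -28.47  -1.15   0.62  -0.2 ]
```

Estimates are ~8 N from the z draw and ~10 N from the angle. Add 1.5° and release.

```bash
python3 -m pendant '[{"rx":0,"ry":0,"rz":1.5,"tx":0,"ty":0,"tz":0.12,"jaw":44},{"rx":0,"ry":0,"rz":0,"tx":0,"ty":0,"tz":0.1,"jaw":44},{"rx":0,"ry":0,"rz":0,"tx":0,"ty":0,"tz":0,"jaw":44}]' 25|grep time; python3 r.py; python3 -m pendant '[{"rx":0,"ry":0,"rz":0,"tx":0,"ty":0,"tz":0,"jaw":47},{"rx":0,"ry":0,"rz":0,"tx":0,"ty":0,"tz":0,"jaw":50},{"rx":0,"ry":0,"rz":0,"tx":0,"ty":0,"tz":0,"jaw":54},{"rx":0,"ry":0,"rz":0,"tx":0,"ty":0,"tz":0,"jaw":58},{"rx":0,"ry":0,"rz":0,"tx":0,"ty":0,"tz":0,"jaw":58},{"rx":0,"ry":0,"rz":0,"tx":0,"ty":0,"tz":0,"jaw":58},{"rx":0,"ry":0,"rz":0,"tx":0,"ty":0,"tz":0,"jaw":58},{"rx":0,"ry":0,"rz":0,"tx":0,"ty":0,"tz":0,"jaw":58}]' ; python3 r.py
```

```text
time_s: 27.85
  T [-0.884 -0.238  0.05 ] F [ 0.45 -3.71 -3.69] z 0.07723 [1.7999e+02 1.0000e-02 1.5055e+02] eff [ -2.04 -43.13   1.2  -28.3   -1.09   0.61  -0.05]
time_s: 28.52
tool_pos: [0.5674, -0.0198, 0.0773]
tool_rot: [180.0, 0.0, 150.6]
force: [0.9, 0.4, 0.5]
grip_width: 0.0579
  T [-0.067  0.037 -0.004] F [0.87 0.42 0.52] z 0.07732 [179.97   0.   150.56] eff [-4.000e-02 -4.095e+01  3.070e+00 -2.706e+01  0.000e+00  9.000e-02
 -0.000e+00]
```

Released cleanly, with the moment back to zero. Back off upward and look.

```bash
python3 -m pendant '[{"rx":0,"ry":0,"rz":0,"tx":0,"ty":0,"tz":-4,"jaw":62},{"rx":0,"ry":0,"rz":0,"tx":0,"ty":0,"tz":-8,"jaw":70},{"rx":0,"ry":0,"rz":0,"tx":0,"ty":0,"tz":-12,"jaw":75},{"rx":0,"ry":0,"rz":0,"tx":0,"ty":0,"tz":-15,"jaw":80},{"rx":0,"ry":0,"rz":0,"tx":0,"ty":0,"tz":-15,"jaw":80},{"rx":0,"ry":0,"rz":0,"tx":0,"ty":0,"tz":-15,"jaw":80},{"rx":0,"ry":0,"rz":0,"tx":-10,"ty":0,"tz":-10,"jaw":80},{"rx":0,"ry":0,"rz":0,"tx":-15,"ty":0,"tz":0,"jaw":80},{"rx":0,"ry":0,"rz":0,"tx":-15,"ty":0,"tz":0,"jaw":80},{"rx":0,"ry":0,"rz":0,"tx":-10,"ty":0,"tz":0,"jaw":80},{"rx":0,"ry":0,"rz":0,"tx":0,"ty":0,"tz":0,"jaw":80},{"rx":0,"ry":0,"rz":0,"tx":0,"ty":0,"tz":0,"jaw":80}]'
python3 - <<'E'
from h import *
c=cap("wrist"); save(c,"w14",s=1.5); np.savez("w14.npz",**c)
d=cap("side"); save(d,"side14",(200,130,320,230),6)
P=cloud(c); C=np.array([.5672,-.0202]); 
rr=np.hypot(P[...,0]-C[0],P[...,1]-C[1]); th=np.degrees(np.arctan2(P[...,1]-C[1],P[...,0]-C[0]))
m=(rr<.03)&(abs(P[...,2]-.087)<.003); Q=P[m]; print(len(Q),np.median(Q[:,2]),(Q.max(0)+Q.min(0))/2)
print("rim",["%d:%.1f"%(a,1000*np.median(P[m&(abs(th-a)<15)][:,2])) for a in range(-165,180,30)])
m=(rr<.035)&(abs(P[...,2]-.0585)<.003);print("shoulder",["%d:%.1f"%(a,1000*np.median(P[m&(abs(th-a)<15)][:,2])) if (m&(abs(th-a)<15)).any() else None for a in range(-165,180,30)])
m=(rr<.01)&(P[...,2]<.07); print("glass",np.median(P[m][:,2]))
E
```

```text
time_s: 29.52
tool_pos: [0.6108, -0.0449, 0.1564]
tool_rot: [-180.0, -0.0, 150.5]
force: [0.0, 0.7, 0.1]
grip_width: 0.0802
1862 0.0859960130526461 [ 0.56709224 -0.01874778  0.08618961]
rim ['-165:85.8', '-135:85.8', '-105:85.9', '-75:86.0', '-45:86.0', '-15:86.1', '15:86.1', '45:86.1', '75:86.0', '105:86.1', '135:85.9', '165:85.9']
shoulder ['-165:57.4', '-135:57.4', '-105:57.3', '-75:57.6', '-45:57.7', '-15:57.7', '15:57.8', '45:57.8', '75:57.7', '105:57.6', '135:57.4', '165:57.4']
glass 0.0536130583312999
```

View pics/w14.png

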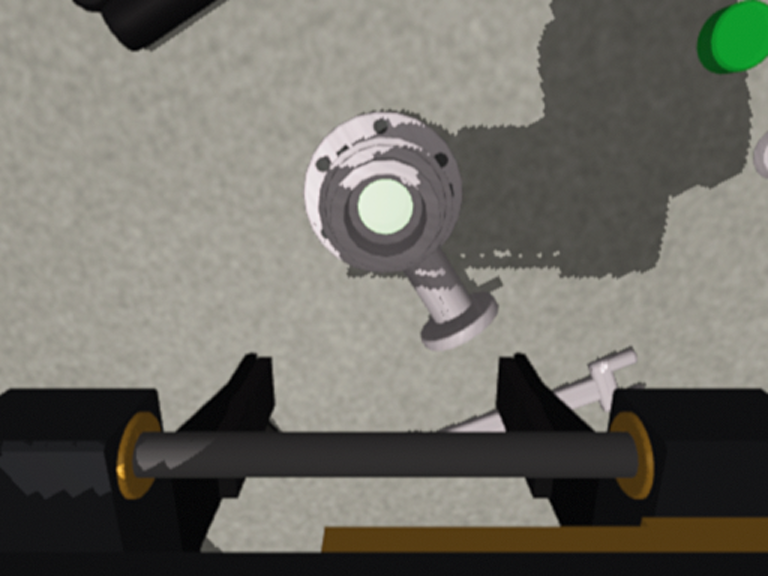

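View pics/side14.png

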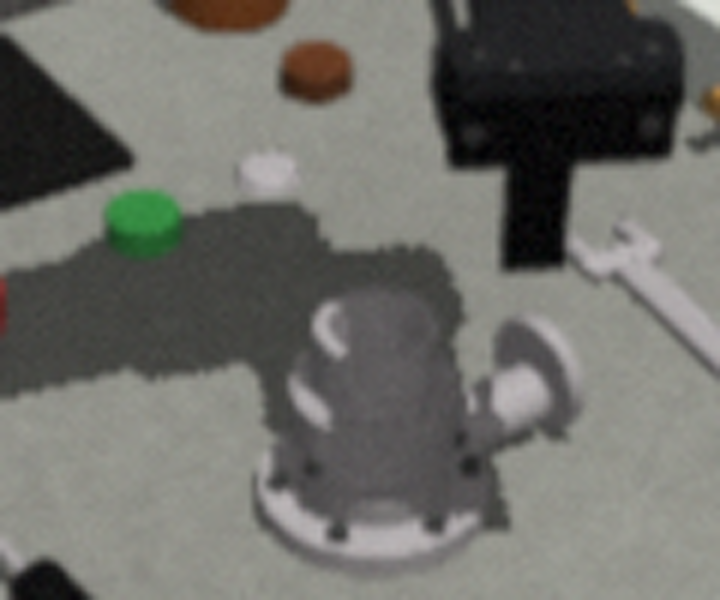

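The ring is level, its rim even within 0.3 mm. Glass and ring dropped about 1.0 mm against the free state, which implies about 10 N on the gasket and agrees with the angle estimate. The gripper is clear, so I'm handing in.

```bash
python3 -c "
from cell import env; print(env.sign_off()); print(env.get_obs()['time_s'])"
```

```text
the job is handed in; nothing more can be done
None
the job is handed in; nothing more can be done
```

The sight glass is refitted and the ring screwed down snug. I let go, backed the gripper off and handed the job in after about 30 s; no verdict was reported.

- **Glass:** it lay flat, about 6.0 mm proud of the boss all round, before the ring went on.
- **Ring:** I set it on with its pins in the gaps, felt it touch the glass lightly, and turned it clockwise 52°. Bite came at about 39°.
- **Last checks:** the ring is level to about 0.3 mm across its rim and centred to about 1.5 mm, which is within the camera's error.
- **Force on the glass:** I could not measure it directly, but three estimates fall inside 6–16 N. They are about 8 N from how far the ring drew down, about 11 N from the angle past bite, and about 10 N from depth before and after (glass and ring about 1 mm lower).
- **Disagreements:** the wrist camera read 1–2 mm off along the jaws compared with where the jaws centred things, and I corrected for that. One tilt reading of the glass came out wrong, and a second check showed it flat. I also felt up to 4 N of sideways force while tightening, which vanished on release.
- **Bystanders:** I never touched them, but I did not re-measure where they are.

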